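# Cure the printed model houses under the lamp

## Robot

A 7-joint arm with a two-finger parallel gripper is mounted at the origin on the work surface. World frame = base frame: x ahead of the robot, y to its left, z up, the work surface at z = 0. Lengths are in mm, angles in rad, forces in N, time in s.
With the tool pointing down it reaches from about 425 to 825 mm from the base axis. Payload 3.6 kg.
Tool frame: the origin (TCP) lies at the very end of the fingers, on their centre line; the grasp point (between the pads) lies 19 mm behind it; z points along the fingers, y is the line along which they close (so a half turn about z gives the same grasp; the last joint's range is limited). The gripper opens to 85 mm and grips with 20 to 120 N. Pads are 22 mm wide; open, the fingers measure 114 mm over their backs; the gripper's body (76 mm by 85 mm) begins 54 mm behind the grasp point. The pads swing forward as they close: fully open they stand 13 mm farther back than shut.
Start: joints at [1.192, 0.615, -0.013, 1.423, 0.008, 1.103, -0.04], TCP at [224.602, -609.932, 231.297] pointing down, gripper open.
Joint ranges: [-3.12, 3.12], [-0.3, 2.06], [-1.34, 1.32], [0.26, 2.42], [-1.36, 4.5], [0.01, 1.98], [-2.84, 2.84]. Speed limits (rad/s): [2.79, 2.79, 3.14, 3.14, 3.14, 3.14, 3.14].

## Interface

Orientations are given as a unit quaternion [w, x, y, z].
In Python, from cell import bot gives the robot as it stands. The module is installed in compiled form; this text tells all that it offers.
- The arm moves only by the shell command python3 -m inch 'ROWS' [FORCE]. ROWS is JSON, a list of rows, each an object of numbers: "rx", "ry", "rz": the turn, a rotation vector about the tool's x, y, z scaled (see below); "tx", "ty", "tz": the shift along the tool's x, y, z scaled (see below); "jaw": the closure, from 0 (fully open) to 1 (shut). A call has 1 to 5 rows; each row is the pose to reach, as a shift and turn from the pose commanded when the call began, along the tool's axes at that moment; what a row does not reach only later rows make up. The controller multiplies each number of a shift by 0.4 m and each number of a turn by pi/2 rad. A row lasts 1/10 s, in which the tool goes at most 50 mm and 8.59 degrees, less where a joint would pass 70% of its speed; a pose out of reach is approached as far as the arm can. A call with a number of a shift or a turn outside -1 to 1 is refused whole. A call with a gripper value outside its range is refused whole. The fingers move at their own pace and stop on an object; FORCE is the grip in N (left out, the last holds). Time passes only in rows, so rows that repeat a pose let the fingers close. It gives the time, the measured TCP pose, the force, the opening and the grip force at its end, in the units of the state.
- bot.observe(): the state, without advancing time (a new reading comes with each control period).
- bot.snapshot(name): name is "scene" or "top"; returns (picture, depth): 384x512x3 uint8, red, green, blue; 384x512 float32, mm along the optical axis (not along the pixel's ray), 0 where there is no reading.
- bot.camera_params(name): a dict with "K" (3x3 intrinsics, pixels), "D" ([k1, k2, p1, p2, k3] as OpenCV has them; the pictures are not rectified), "position" and "attitude" of the camera in the world. Camera axes: x right, y up, looking along -z (the intrinsics and any distortion apply to the point x, -y, -z); pixel columns grow to the right and rows downward; lengths in mm; the calibration is good to about 2 mm. A picture is of the moment at which its call begins. camera_params takes no time and is no camera call.
- bot.job_done(): hands the job in; it is judged then, once.
The state is a dict: "time": time; "qpos": joint angles; "qvel": joint speeds; "tau": joint torques, N m; "tcp_pos": TCP position; "eef_rot": TCP orientation; "contact_force": force on the tool from outside, world axes, zero at the start; "moment": the same for the moment, N m; "gripper_width": opening from 0.0 (shut) to 1.0 (fully open); "gripper_force": force on a finger pad.
Only numpy, scipy, OpenCV 4.12 (cv2) and the standard library are available. Lean on these libraries where they do the work, as an engineer would, in place of code of your own. Each camera call takes 0.05 s, during which the arm holds its last target. There are 200 camera calls.

## Task

Put the blue tray in the middle of the round curing plate and load it with all the small white printed houses from the dark build plate. With the loaded tray there, pull the orange lamp knob fully out to its detent, leave the lamp on for at least four seconds, then push the knob fully home. Finally carry the tray, with all the houses in it, back to the middle of the green mat and set it down flat; never have the lamp on while the tray is off the plate, and leave everything else on the table where it is.

Things in the scene. Friction and masses are not known exactly. Their poses are not given: they have to be found in the camera images.
- plate_mid (a point): centre of the top face of the curing station's round aluminium plate (fixed, diameter 210, top 10 above the table). Axes are the station's: x points away from the robot from plate to lamp head, y to the left, z up. Behind the plate stands a grey lamp head (its front 167 from the centre along +x, 130 wide in y, 142 high); to the left a grey switch box, 90 deep (x 0 to 90), 85 wide (y 132 to 218), 88 high, with the knob on its robot-side face
- lamp_knob (a joint): travel of the orange lamp knob, in m: 0 = pushed home (off), 0.020 = pulled fully out (on), along the station's -x, level. A snap action: it is held by about 3 N at either end, past half travel it jumps on to the other end; end stops at 0 and 0.020
- knob_mid (a point): centre of the orange knob's round head, 32 in diameter, 24 long along its level axis (the station's x axis); moves with the knob; 60 above the table. Home, the head's back is 12 clear of the switch box, the thin stem 12 in diameter; can be pinched from above across its diameter. Axes as the station's
- tray: loose blue open tray, 170 (x) x 120 (y) x 35 high, walls and floor 4 thick, 200 to 330 g empty; origin at the centre of its underside, z up. At its -x end an upright handle tab
- tray_handle (a point): grip point on the tray's handle tab: a plate 12 thick in the tray's x, 44 wide in y, standing outside the -x end wall, its top 86 above the tray's underside; this point lies on the tab's mid-plane, 91 from the tray's centre and 66 above its underside. Axes as the tray's
- mat: fixed green mat, 240 x 240 x 3; origin at the centre of its underside
- build_plate: fixed dark steel build plate, 270 (x) x 150 (y) x 6 high; origin at the centre of its underside. A grey failed print, 36 x 30 x 20, is stuck on it at x 85, y 38: leave it
- jar: bystander: loose small jar, 44 in diameter, 50 high; origin under its centre
- cup: bystander: loose blue cup, 72 in diameter, 90 high; origin under its centre
- gable: loose white printed house with a pitched roof: block 44 x 30 x 24, over it a roof to height 36; its body proper is the lower 24 mm (x, y, z; mm), 20 to 60 g; origin at the centre of its underside, z up; may be absent
- tower: loose white printed tower, 30 x 30 x 40 with a 5 mm chimney block on top (x, y, z; mm), 20 to 60 g; origin at the centre of its underside, z up; may be absent
- terrace: loose white printed stepped terrace: lower storey 46 x 30 x 15, upper storey 30 x 30 x 15 set back towards +x; 30 high in all (x, y, z; mm), 20 to 60 g; origin at the centre of its underside, z up; may be absent
- slab: loose white printed flat block, 46 x 28 x 28 (x, y, z; mm), 20 to 60 g; origin at the centre of its underside, z up; may be absent
- villa: loose white printed villa, 40 x 30 x 20 under a flat roof 44 x 32 x 8; 28 high in all (x, y, z; mm), 20 to 60 g; origin at the centre of its underside, z up; may be absent
Things that resemble listed ones, but are neither listed nor needed, are in the scene too. Leave any pink or red look-alike of the tower alone.

How it is judged (in metres and radians):
On the way, in this order (a step that is already met when the one before it is completed fails the run):
1. the tray stands flat on the curing plate with every house in it, the lamp knob still home (horizontal distance between tray and plate_mid below 0.03 m and height (world z) of tray between 0.006 and 0.015 m and angle between tray's own z axis and vertical below 0.06 rad and x of gable in the frame of tray between -0.085 and 0.085 m and y of gable in the frame of tray between -0.06 and 0.06 m and z of gable in the frame of tray between 0 and 0.045 m and x of tower in the frame of tray between -0.085 and 0.085 m and y of tower in the frame of tray between -0.06 and 0.06 m and z of tower in the frame of tray between 0 and 0.045 m and x of terrace in the frame of tray between -0.085 and 0.085 m and y of terrace in the frame of tray between -0.06 and 0.06 m and z of terrace in the frame of tray between 0 and 0.045 m and x of slab in the frame of tray between -0.085 and 0.085 m and y of slab in the frame of tray between -0.06 and 0.06 m and z of slab in the frame of tray between 0 and 0.045 m and x of villa in the frame of tray between -0.085 and 0.085 m and y of villa in the frame of tray between -0.06 and 0.06 m and z of villa in the frame of tray between 0 and 0.045 m and value of joint lamp_knob below 0.004 m), for 0.2 s.
2. the lamp knob is out at its detent for four seconds with the tray on the plate and every house in it (value of joint lamp_knob above 0.017 m and horizontal distance between tray and plate_mid below 0.03 m and height (world z) of tray between 0.006 and 0.015 m and angle between tray's own z axis and vertical below 0.06 rad and x of gable in the frame of tray between -0.085 and 0.085 m and y of gable in the frame of tray between -0.06 and 0.06 m and z of gable in the frame of tray between 0 and 0.045 m and x of tower in the frame of tray between -0.085 and 0.085 m and y of tower in the frame of tray between -0.06 and 0.06 m and z of tower in the frame of tray between 0 and 0.045 m and x of terrace in the frame of tray between -0.085 and 0.085 m and y of terrace in the frame of tray between -0.06 and 0.06 m and z of terrace in the frame of tray between 0 and 0.045 m and x of slab in the frame of tray between -0.085 and 0.085 m and y of slab in the frame of tray between -0.06 and 0.06 m and z of slab in the frame of tray between 0 and 0.045 m and x of villa in the frame of tray between -0.085 and 0.085 m and y of villa in the frame of tray between -0.06 and 0.06 m and z of villa in the frame of tray between 0 and 0.045 m), for 3.8 s.
3. the lamp knob is pushed home with the tray still on the plate (value of joint lamp_knob below 0.003 m and horizontal distance between tray and plate_mid below 0.03 m and height (world z) of tray between 0.006 and 0.015 m and angle between tray's own z axis and vertical below 0.06 rad), for 0.2 s.
At the end, for the whole second after the job is handed in: every house lies in the tray (its origin inside the walls and less than 45 mm above the tray's underside), the tray stands flat (within 0.06 rad) on the green mat with its centre within 45 mm of the mat's, all at rest, and the lamp knob is home (within 3 mm) (x of gable in the frame of tray between -0.085 and 0.085 m and y of gable in the frame of tray between -0.06 and 0.06 m and z of gable in the frame of tray between 0 and 0.045 m and x of tower in the frame of tray between -0.085 and 0.085 m and y of tower in the frame of tray between -0.06 and 0.06 m and z of tower in the frame of tray between 0 and 0.045 m and x of terrace in the frame of tray between -0.085 and 0.085 m and y of terrace in the frame of tray between -0.06 and 0.06 m and z of terrace in the frame of tray between 0 and 0.045 m and x of slab in the frame of tray between -0.085 and 0.085 m and y of slab in the frame of tray between -0.06 and 0.06 m and z of slab in the frame of tray between 0 and 0.045 m and x of villa in the frame of tray between -0.085 and 0.085 m and y of villa in the frame of tray between -0.06 and 0.06 m and z of villa in the frame of tray between 0 and 0.045 m and horizontal distance between tray and mat below 0.045 m and height (world z) of tray below 0.008 m and angle between tray's own z axis and vertical below 0.06 rad and linear speed of tray below 0.02 m/s and value of joint lamp_knob below 0.003 m and linear speed of each of gable, tower, terrace, slab, villa below 0.03 m/s); the robot touches nothing.
It fails at once if the lamp is on while the tray is off the plate (value of joint lamp_knob above 0.012 m and horizontal distance between tray and plate_mid above 0.06 m).
It fails at once if a bystander is shoved or knocked over (distance of any of jar, cup from where it was at the start of the episode above 0.04 m or angle between any of jar, cup's own z axis and vertical above 0.5 rad).
Of gable, tower, terrace, slab, villa only 3 to 5 are there at a start; the rules pass over those that are not, and their reading is None.
At some moment in a run one of gable, tower, terrace, slab, villa may be knocked a few centimetres aside while the robot is not near it.
Once in a run the grip may slacken for a moment while it holds something.
It also fails if it takes over 210 s, if anything falls off the work surface, if the arm or the gripper's body presses on something with over 40 N, if the wrist force passes 120 N, or if a joint passes its speed limit or range.

## Working session

There is one attempt and no reset: what is moved stays moved. The work goes in short steps, Python scripts to look and compute and a shell command to move; the robot and the scene stay as the last step left them, time stands still between calls to the robot, and variables do not carry over. Pictures are saved under pics/ and viewed, at most 14 in all, crops included, and the job is handed in when it is done.

```bash
ls; mkdir -p pics; cat > h.py <<'E'
import numpy as np, cv2, json
from cell import bot
from scipy.spatial.transform import Rotation as R
def q2m(q): return R.from_quat([q[1],q[2],q[3],q[0]]).as_matrix()
def snap(cam,name=None):
    im,d=bot.snapshot(cam); np.savez('last_%s.npz'%cam,im=im,d=d)
    if name: cv2.imwrite('pics/'+name,im[:,:,::-1])
    return im,d
def cloud(cam,d):
    c=bot.camera_params(cam); K=np.array(c['K'],float);D=np.array(c['D'],float)
    h,w=d.shape; u,v=np.meshgrid(np.arange(w),np.arange(h))
    p=cv2.undistortPoints(np.stack([u,v],-1).reshape(-1,1,2).astype(np.float64),K,D).reshape(h,w,2)
    P=np.stack([p[...,0]*d,-p[...,1]*d,-d],-1)
    A=np.array(c['attitude'],float); M=q2m(A) if A.size==4 else A.reshape(3,3)
    W=P@M.T+np.array(c['position']); W[d==0]=np.nan
    return W
E
python3 - <<'E'
from h import *
for c in ('scene','top'):
    im,d=snap(c,c+'0.png'); print(c,bot.camera_params(c))
print(bot.observe())
E
```

```text
pics
scene {'K': array([[398.71019143,   0.        , 259.37750569],
       [  0.        , 398.71019143, 195.22067961],
       [  0.        ,   0.        ,   1.        ]]), 'D': array([-0.13468742,  0.        ,  0.        ,  0.        ,  0.        ]), 'position': array([1028.29080551, -646.4535849 ,  694.26766169]), 'attitude': array([0.85334058, 0.41802448, 0.13560061, 0.28049575])}
top {'K': array([[370.377385  ,   0.        , 251.2273469 ],
       [  0.        , 370.377385  , 193.41366005],
       [  0.        ,   0.        ,   1.        ]]), 'D': array([0.01234621, 0.        , 0.        , 0.        , 0.        ]), 'position': array([ 484.92591421,  -25.56777117, 1112.9459356 ]), 'attitude': array([-0.70182379, -0.04525189,  0.01844463,  0.71067252])}
{'time': 0.1, 'qpos': array([ 1.19149993,  0.61582045, -0.01264274,  1.42476009,  0.0081097 ,
        1.10342284, -0.04039862]), 'qvel': array([ 0.00014767, -0.00191255, -0.00225766, -0.00376802, -0.00095588,
        0.00096238,  0.00198944]), 'tau': array([ 1.59067207e-03, -4.70381355e+01,  2.60371221e-01, -1.71568555e+01,
        1.01337139e-02,  5.90732045e-03, -7.64615038e-09]), 'tcp_pos': array([ 224.36856822, -609.298846  ,  230.24815643]), 'eef_rot': array([-1.15980441e-03,  9.84473308e-01,  1.75530378e-01, -2.18976643e-04]), 'contact_force': array([-0.17778965,  0.18078875, -0.17270817]), 'moment': array([ 0.06385283,  0.00186401, -0.00856742]), 'gripper_force': 0.0, 'gripper_width': 1.0047155878916787}
```

View pics/top0.png

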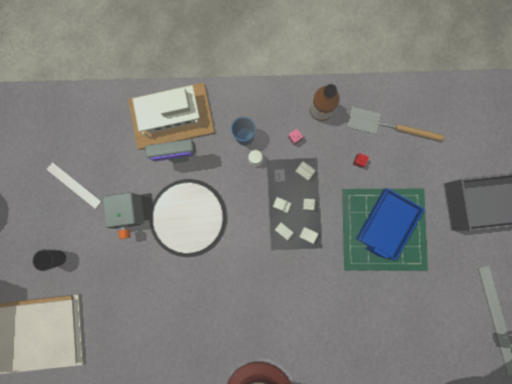

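View pics/scene0.png

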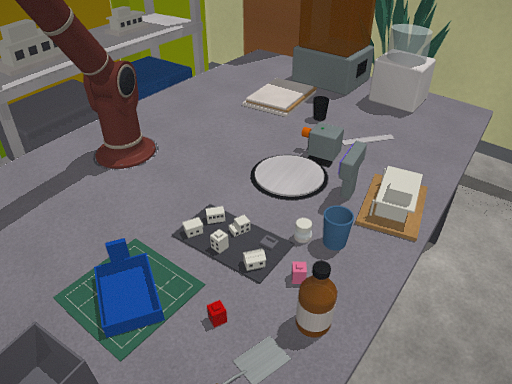

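The top view has robot-away as image-up. It shows:
- plate at (188,217)
- switch box at (121,210), with the knob at (124,233)
- lamp head at (170,150)
- build plate at (295,205), with five white pieces at (305,171), (282,205), (309,204), (284,231) and (309,235), and the grey failed print at (279,176)
- jar at (256,157) and cup at (243,130)
- tray at (391,224) on the mat at (385,229)
- pink and red tower look-alikes at (296,136) and (361,160), off the plate

I'll enlarge the houses next and measure everything.

```bash
python3 - <<'E'
from h import *
z=np.load('last_top.npz');s=np.load('last_scene.npz')
W=cloud('top',z['d']);S=cloud('scene',s['d'])
a=cv2.resize(z['im'][150:255,255:335],None,fx=5,fy=5,interpolation=cv2.INTER_CUBIC)
b=cv2.resize(s['im'][195:285,165:300],None,fx=3,fy=3,interpolation=cv2.INTER_CUBIC)
o=np.zeros((530,800,3),np.uint8);o[:525,:400]=a;o[:270,400:]=b[:, :400]
cv2.imwrite('pics/crop0.png',o[:,:,::-1])
hsv=cv2.cvtColor(z['im'],cv2.COLOR_RGB2HSV)
def rect(m,name,zlo=-5,zhi=300,n=3):
    m=m&(W[...,2]>zlo)&(W[...,2]<zhi)
    k,l,st,_=cv2.connectedComponentsWithStats(m.astype(np.uint8))
    for i in np.argsort(-st[1:,4])[:n]+1:
        p=W[l==i]; r=cv2.minAreaRect(p[:,:2].astype(np.float32))
        print(name,'px',st[i][:2]+st[i][2:4]//2,st[i][4],'c',np.round(r[0]),'sz',np.round(r[1]),'ang',round(r[2],1),'z',np.round(np.percentile(p[:,2],[5,50,95])))
H,Sa,V=hsv[...,0],hsv[...,1],hsv[...,2]
rect((H>105)&(H<125)&(Sa>180),'blue',-5,130,2)
rect((H>65)&(H<90)&(Sa>70),'green',-20,30,2)
roi=np.zeros(H.shape,bool);roi[155:250,262:325]=1
rect((Sa<60)&(V>130)&roi,'house',8,60,6)
rect((V<75)&(Sa<60)&roi,'bp',-5,15,1)
rect((H>3)&(H<15)&(Sa>150),'orange',30,90,2)
roi=np.zeros(H.shape,bool);roi[170:260,145:230]=1
rect((Sa<40)&(V>140)&roi,'plate',0,25,1)
roi=np.zeros(H.shape,bool);roi[185:235,95:147]=1
rect(roi,'box',78,100,1)
roi=np.zeros(H.shape,bool);roi[130:170,140:200]=1
rect(roi,'lamp',125,160,2)
roi=np.zeros(H.shape,bool);roi[110:170,225:270]=1
rect(roi,'cup/jar',35,110,3)
print('grayprint',W[176,279],'table',W[300,300],W[330,200],W[110,290], 'matz',W[265,350],W[265,420])
E
```

```text
blue px [393 229] 1323 c [ 479. -386.] sz [ 97. 174.] ang 60.5 z [ 3.  7. 11.]
blue px [370 228] 4 c [ 478. -330.] sz [3. 6.] ang 38.1 z [5. 7. 9.]
green px [385 229] 2858 c [ 476. -374.] sz [239. 235.] ang 89.7 z [-1.  3.  6.]
green px [408 198] 280 c [ 567. -447.] sz [92. 51.] ang 89.3 z [-1.  3.  6.]
house px [305 171] 196 c [ 651. -146.] sz [45. 41.] ang 52.1 z [31. 38. 44.]
house px [309 235] 176 c [ 461. -149.] sz [44. 32.] ang 64.5 z [31. 34. 37.]
house px [282 205] 173 c [550. -73.] sz [48. 31.] ang 68.8 z [18. 34. 39.]
house px [284 231] 167 c [472. -79.] sz [48. 30.] ang 48.8 z [25. 34. 38.]
house px [309 204] 126 c [ 551. -150.] sz [30. 34.] ang 85.3 z [31. 46. 52.]
house px [262 157] 4 c [693. -18.] sz [ 0. 12.] ang 89.4 z [18. 34. 48.]
bp px [317 239] 10 c [ 448. -178.] sz [ 3. 29.] ang 64.4 z [4. 6. 8.]
orange px [124 234] 66 c [470. 376.] sz [20. 24.] ang 10.3 z [71. 75. 79.]
plate px [188 218] 3837 c [517. 209.] sz [211. 208.] ang 90.0 z [ 7. 11. 14.]
box px [119 210] 1012 c [537. 387.] sz [92. 88.] ang 7.3 z [83. 89. 92.]
lamp px [170 149] 711 c [698. 230.] sz [ 39. 129.] ang 7.3 z [131. 142. 145.]
cup/jar px [243 130] 319 c [762.  34.] sz [68. 71.] ang 89.3 z [40. 76. 92.]
cup/jar px [256 157] 150 c [689.   1.] sz [38. 39.] ang 89.5 z [46. 50. 53.]
grayprint [635.26872192 -67.82218318  15.98597635] table [ 271.06727189 -123.08379294    1.58119065] [186.01948752 170.69352168   0.47882672] [ 8.40791017e+02 -1.05579417e+02  4.92124997e-01] matz [ 370.96645564 -271.18684155    1.72085817] [ 370.17867534 -471.12329306    4.22579663]
```

View pics/crop0.png

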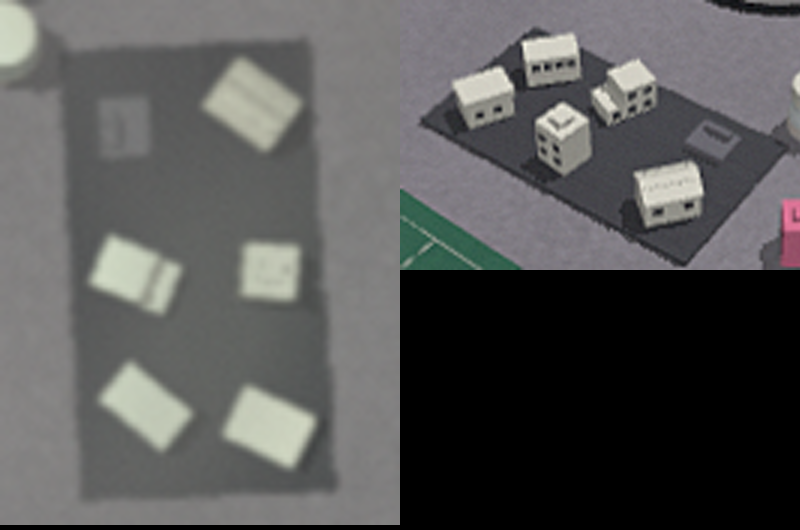

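All five houses are present and the sizes match: gable (305,171), terrace (282,205), tower (309,204; top at z≈51), slab (284,231) and villa (309,235; shows the roof overhang in the scene view). The red and pink towers are off the plate and excluded. Next I'll measure the tray pose accurately and write a helper that turns a target into move units.

```bash
cat >> h.py <<'E'
def Rdown(a):  # tool down, tool y (closing) at world angle a deg
    y=np.array([np.cos(np.radians(a)),np.sin(np.radians(a)),0]);z=np.array([0,0,-1.]);return np.stack([np.cross(y,z),y,z],1)
def plan(wps):
    """wps: list of (x,y,z,closing angle deg); prints each leg in move units from the current measured pose, legs split"""
    o=bot.observe();p=np.array(o['tcp_pos']);M=q2m(o['eef_rot'])
    a0=np.degrees(np.arctan2(M[1,1],M[0,1]));print('at',p.round(1),'closing',round(a0,1),'w',round(o['gripper_width'],3),'t',o['time'])
    for x,y,z,a in wps:
        a=a0+(a-a0+90)%180-90
        T=Rdown(a);q=np.array([x,y,z],float);d=q-p;rv=R.from_matrix(M.T@T).as_rotvec()
        t=(M.T@d/400).round(3);r=(rv/(np.pi/2)).round(3)
        print('->',[x,y,z,round(a,1)],' '.join('"%s":%g'%(k,v) for k,v in zip(('tx','ty','tz','rx','ry','rz'),list(t)+list(r)) if abs(v)>.0015),'| mm',round(np.linalg.norm(d)),'rows',int(np.ceil(max(np.linalg.norm(d)/50,np.degrees(np.linalg.norm(rv))/8.59))))
        p,M,a0=q,T,a
def trayfit(W,im,box):
    hsv=cv2.cvtColor(im,cv2.COLOR_RGB2HSV);m=(hsv[...,0]>100)&(hsv[...,0]<130)&(hsv[...,1]>100)&(W[...,2]>-10)&(W[...,2]<120)
    x0,x1,y0,y1=box;m&=(W[...,0]>x0)&(W[...,0]<x1)&(W[...,1]>y0)&(W[...,1]<y1)
    p=W[m];return p
E
python3 - <<'E'
from h import *
z=np.load('last_top.npz');W=cloud('top',z['d']);p=trayfit(W,z['im'],(330,620,-520,-240))
rim=p[(p[:,2]>24)&(p[:,2]<45)];hd=p[p[:,2]>55]
r=cv2.minAreaRect(rim[:,:2].astype(np.float32));print('rim',r,len(rim))
r=cv2.minAreaRect(p[p[:,2]<45][:,:2].astype(np.float32));print('all',r)
print('handle',hd.mean(0),len(hd),np.percentile(hd[:,2],[5,50,95]))
s=np.load('last_scene.npz');S=cloud('scene',s['d']);p=trayfit(S,s['im'],(330,620,-520,-240))
rim=p[(p[:,2]>24)&(p[:,2]<45)];hd=p[p[:,2]>78]
print('scene rim',cv2.minAreaRect(rim[:,:2].astype(np.float32)),len(rim));print('handle',hd.mean(0),len(hd),cv2.minAreaRect(hd[:,:2].astype(np.float32)))
E
```

```text
rim ((485.4951477050781, -380.38897705078125), (121.31068420410156, 182.6059112548828), 58.85487747192383) 474
all ((486.5132751464844, -388.1759948730469), (133.9970703125, 192.34475708007812), 58.94591522216797)
handle [ 413.18834187 -333.74244762   83.93992518] 103 [63.01613214 87.42830395 90.68605747]
scene rim ((487.42523193359375, -385.05517578125), (121.11174011230469, 179.62838745117188), 58.975799560546875) 1008
handle [ 414.97637388 -340.32188557   86.13161445] 136 ((412.9660339355469, -339.5748291015625), (42.0323371887207, 14.364021301269531), 57.835113525390625)
```

```bash
python3 -c "
from h import *
plan([(320,-475,200,-52),(414,-338,150,-31.1),(414,-338,51,-31.1)])"
```

```text
at [ 224.4 -609.3  230.2] closing -69.8 w 1.005 t 0.1
-> [320, -475, 200, np.float64(-52.0)] "tx":0.34 "ty":-0.232 "tz":0.076 "rz":-0.198 | mm 168 rows 4
-> [414, -338, 150, np.float64(-31.1)] "tx":0.396 "ty":-0.125 "tz":0.125 "rz":-0.232 | mm 174 rows 4
-> [414, -338, 51, np.float64(-31.1)] "tz":0.248 | mm 99 rows 2
```

```bash
python3 -m inch '[{"tx":0.34,"ty":-0.232,"tz":0.076,"rz":-0.198},{"tx":0.34,"ty":-0.232,"tz":0.076,"rz":-0.198},{"tx":0.34,"ty":-0.232,"tz":0.076,"rz":-0.198},{"tx":0.34,"ty":-0.232,"tz":0.076,"rz":-0.198}]' 100
python3 -m inch '[{"tx":0.396,"ty":-0.125,"tz":0.125,"rz":-0.232},{"tx":0.396,"ty":-0.125,"tz":0.125,"rz":-0.232},{"tx":0.396,"ty":-0.125,"tz":0.125,"rz":-0.232},{"tx":0.396,"ty":-0.125,"tz":0.125,"rz":-0.232},{"tx":0.396,"ty":-0.125,"tz":0.125,"rz":-0.232}]'
python3 -c "
from h import *
print(bot.observe()['qpos'])
plan([(414,-338,51,-31.1)])"
```

```text
[ 1.19149993  0.61582045 -0.01264274  1.42476009  0.0081097   1.10342284
 -0.04039862]
at [ 224.4 -609.3  230.2] closing -69.8 w 1.005 t 0.1
-> [414, -338, 51, np.float64(-31.1)] "tx":0.679 "ty":-0.472 "tz":0.449 "rz":-0.43 | mm 376 rows 8invalid input
invalid input
```

Rows were refused, probably because every key is needed. I'll test with a full row.

```bash
python3 -m inch '[{"rx":0,"ry":0,"rz":-0.198,"tx":0.34,"ty":-0.232,"tz":0.076,"jaw":0},{"rx":0,"ry":0,"rz":-0.198,"tx":0.34,"ty":-0.232,"tz":0.076,"jaw":0},{"rx":0,"ry":0,"rz":-0.198,"tx":0.34,"ty":-0.232,"tz":0.076,"jaw":0},{"rx":0,"ry":0,"rz":-0.198,"tx":0.34,"ty":-0.232,"tz":0.076,"jaw":0},{"rx":0,"ry":0,"rz":-0.198,"tx":0.34,"ty":-0.232,"tz":0.076,"jaw":0}]' 100
```

```text
time: 0.6
tcp_pos: [322.9, -472.1, 200.2]
eef_rot: [-0.002, 0.944, 0.329, 0.001]
contact_force: [-0.9, -0.5, -0.2]
gripper_width: 1.002
gripper_force: 0.0
```

```bash
python3 -m inch '[{"rx":0,"ry":0,"rz":-0.232,"tx":0.386,"ty":-0.12,"tz":0.125,"jaw":0},{"rx":0,"ry":0,"rz":-0.232,"tx":0.386,"ty":-0.12,"tz":0.125,"jaw":0},{"rx":0,"ry":0,"rz":-0.232,"tx":0.386,"ty":-0.12,"tz":0.125,"jaw":0},{"rx":0,"ry":0,"rz":-0.232,"tx":0.386,"ty":-0.12,"tz":0.125,"jaw":0},{"rx":0,"ry":0,"rz":-0.232,"tx":0.386,"ty":-0.12,"tz":0.125,"jaw":0}]'
python3 -c "
from h import *
plan([(414,-338,51,-31.1)])"
```

```text
time: 1.1
tcp_pos: [413.4, -341.1, 150.1]
eef_rot: [-0.001, 0.87, 0.494, 0.0]
contact_force: [-0.3, -0.3, -0.0]
gripper_width: 0.998
gripper_force: 0.0
at [ 413.4 -341.1  150.1] closing -30.8 w 0.998 t 1.1
-> [414, -338, 51, np.float64(-31.1)] "tx":0.007 "ty":-0.002 "tz":0.248 "rz":0.003 | mm 99 rows 2
```

```bash
python3 -m inch '[{"rx":0,"ry":0,"rz":0,"tx":0.004,"ty":0,"tz":0.09,"jaw":0},{"rx":0,"ry":0,"rz":0,"tx":0.006,"ty":0,"tz":0.17,"jaw":0},{"rx":0,"ry":0,"rz":0,"tx":0.006,"ty":0,"tz":0.248,"jaw":0},{"rx":0,"ry":0,"rz":0,"tx":0.006,"ty":0,"tz":0.248,"jaw":0.4},{"rx":0,"ry":0,"rz":0,"tx":0.006,"ty":0,"tz":0.248,"jaw":1}]'
python3 -m inch '[{"rx":0,"ry":0,"rz":0,"tx":0,"ty":0,"tz":0,"jaw":1},{"rx":0,"ry":0,"rz":0,"tx":0,"ty":0,"tz":0,"jaw":1},{"rx":0,"ry":0,"rz":0,"tx":0,"ty":0,"tz":0,"jaw":1},{"rx":0,"ry":0,"rz":0,"tx":0,"ty":0,"tz":0,"jaw":1},{"rx":0,"ry":0,"rz":0,"tx":0,"ty":0,"tz":0,"jaw":1}]'
```

```text
time: 1.6
tcp_pos: [412.4, -343.5, 52.0]
eef_rot: [0.001, 0.872, 0.49, -0.001]
contact_force: [0.2, -0.6, -0.3]
gripper_width: 0.693
gripper_force: 0.0
time: 2.1
tcp_pos: [413.5, -341.3, 53.2]
eef_rot: [0.001, 0.871, 0.492, -0.0]
contact_force: [-2.1, 0.8, 5.5]
gripper_width: 0.13
gripper_force: 98.4
```

```bash
python3 -m inch '[{"rx":0,"ry":0,"rz":0,"tx":0,"ty":0,"tz":-0.06,"jaw":1},{"rx":0,"ry":0,"rz":0,"tx":0,"ty":0,"tz":-0.13,"jaw":1},{"rx":0,"ry":0,"rz":0,"tx":0,"ty":0,"tz":-0.2,"jaw":1},{"rx":0,"ry":0,"rz":0,"tx":0,"ty":0,"tz":-0.26,"jaw":1},{"rx":0,"ry":0,"rz":0,"tx":0,"ty":0,"tz":-0.26,"jaw":1}]' 110
python3 -c "
from h import *
plan([(440,-155,160,-20),(440,20,160,-10),(428,209,160,0),(428,209,62,0)])"
```

```text
time: 2.6
tcp_pos: [415.0, -342.0, 158.8]
eef_rot: [0.003, 0.871, 0.492, 0.001]
contact_force: [0.8, -0.5, -3.6]
gripper_width: 0.126
gripper_force: 108.0
at [ 415.  -342.   158.8] closing -31.1 w 0.126 t 2.6
-> [440, -155, 160, np.float64(-20.0)] "tx":0.433 "ty":-0.188 "tz":-0.005 "rx":0.004 "rz":-0.123 | mm 189 rows 4
-> [440, 20, 160, np.float64(-10.0)] "tx":0.411 "ty":-0.15 "rz":-0.111 | mm 175 rows 4
-> [428, 209, 160, np.float64(0.0)] "tx":0.46 "ty":-0.112 "rz":-0.111 | mm 189 rows 4
-> [428, 209, 62, np.float64(0.0)] "tz":0.245 | mm 98 rows 2
```

```bash
python3 -m inch '[{"rx":0,"ry":0,"rz":-0.02,"tx":0.07,"ty":-0.03,"tz":0,"jaw":1},{"rx":0,"ry":0,"rz":-0.05,"tx":0.18,"ty":-0.08,"tz":0,"jaw":1},{"rx":0,"ry":0,"rz":-0.08,"tx":0.29,"ty":-0.126,"tz":0,"jaw":1},{"rx":0,"ry":0,"rz":-0.11,"tx":0.39,"ty":-0.17,"tz":0,"jaw":1},{"rx":0,"ry":0,"rz":-0.123,"tx":0.433,"ty":-0.188,"tz":0,"jaw":1}]'
python3 -m inch '[{"rx":0,"ry":0,"rz":-0.02,"tx":0.07,"ty":-0.026,"tz":0,"jaw":1},{"rx":0,"ry":0,"rz":-0.05,"tx":0.17,"ty":-0.062,"tz":0,"jaw":1},{"rx":0,"ry":0,"rz":-0.08,"tx":0.28,"ty":-0.1,"tz":0,"jaw":1},{"rx":0,"ry":0,"rz":-0.1,"tx":0.37,"ty":-0.135,"tz":0,"jaw":1},{"rx":0,"ry":0,"rz":-0.111,"tx":0.411,"ty":-0.15,"tz":0,"jaw":1}]'
python3 -m inch '[{"rx":0,"ry":0,"rz":-0.02,"tx":0.07,"ty":-0.017,"tz":0,"jaw":1},{"rx":0,"ry":0,"rz":-0.05,"tx":0.18,"ty":-0.044,"tz":0,"jaw":1},{"rx":0,"ry":0,"rz":-0.08,"tx":0.29,"ty":-0.07,"tz":0,"jaw":1},{"rx":0,"ry":0,"rz":-0.1,"tx":0.4,"ty":-0.097,"tz":0,"jaw":1},{"rx":0,"ry":0,"rz":-0.111,"tx":0.46,"ty":-0.112,"tz":0,"jaw":1}]'
python3 - <<'E'
from h import *
im,d=snap('top','t1.png');W=cloud('top',d);p=trayfit(W,im,(330,700,50,400))
r=p[(p[:,2]>135)&(p[:,2]<155)];print(len(p),np.percentile(p[:,2],[2,50,98]),cv2.minAreaRect(p[:,:2].astype(np.float32)))
plan([(428,209,62,0)])
E
```

```text
time: 3.1
tcp_pos: [437.4, -147.8, 154.4]
eef_rot: [-0.003, 0.817, 0.577, -0.0]
contact_force: [0.7, 0.7, -3.7]
gripper_width: 0.125
gripper_force: 108.0
time: 3.6
tcp_pos: [436.7, 25.9, 154.6]
eef_rot: [-0.002, 0.764, 0.646, -0.0]
contact_force: [-0.4, -0.5, -3.5]
gripper_width: 0.124
gripper_force: 108.1
time: 4.1
tcp_pos: [424.3, 214.8, 154.7]
eef_rot: [-0.002, 0.705, 0.709, 0.0]
contact_force: [0.7, -0.8, -2.6]
gripper_width: 0.126
gripper_force: 108.1
2101 [103.67146462 108.69511406 114.3939139 ] ((555.777099609375, 247.26156616210938), (257.2151794433594, 155.8734588623047), 1.0323758125305176)
at [424.  219.1 155. ] closing 0.6 w 0.129 t 4.15
-> [428, 209, 62, np.float64(0.0)] "tx":-0.027 "ty":0.01 "tz":0.232 "ry":-0.005 "rz":0.007 | mm 94 rows 2
```

View pics/t1.png

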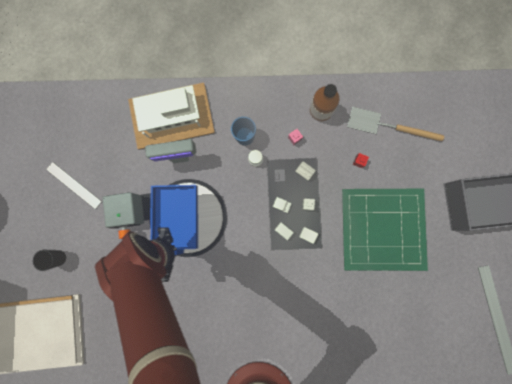

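The tray is held at (175,215), level and just above the plate. The measured pose lags the command, so I'll settle first and then set the tray down.

```bash
python3 -m inch '[{"rx":0,"ry":0,"rz":0,"tx":0,"ty":0,"tz":0.02,"jaw":1},{"rx":0,"ry":0,"rz":0,"tx":0,"ty":0,"tz":0.04,"jaw":1},{"rx":0,"ry":0,"rz":0,"tx":0,"ty":0,"tz":0.04,"jaw":1}]'
python3 - <<'E'
from h import *
plan([(428,209,62,0)])
E
```

```text
time: 4.45
tcp_pos: [424.9, 207.4, 137.6]
eef_rot: [-0.0, 0.708, 0.706, -0.003]
contact_force: [0.1, -1.4, -3.8]
gripper_width: 0.125
gripper_force: 108.1
at [424.9 207.4 137.6] closing -0.2 w 0.125 t 4.45
-> [428, 209, 62, np.float64(0.0)] "tx":0.005 "ty":0.009 "tz":0.189 "rx":-0.003 "ry":0.002 "rz":-0.002 | mm 76 rows 2
```

```bash
python3 -m inch '[{"rx":0,"ry":0,"rz":0,"tx":0.003,"ty":0.002,"tz":0.06,"jaw":1},{"rx":0,"ry":0,"rz":0,"tx":0.003,"ty":0.002,"tz":0.12,"jaw":1},{"rx":0,"ry":0,"rz":0,"tx":0.003,"ty":0.002,"tz":0.16,"jaw":1},{"rx":0,"ry":0,"rz":0,"tx":0.003,"ty":0.002,"tz":0.185,"jaw":1},{"rx":0,"ry":0,"rz":0,"tx":0.003,"ty":0.002,"tz":0.19,"jaw":1}]'
python3 -m inch '[{"rx":0,"ry":0,"rz":0,"tx":0,"ty":0,"tz":0.004,"jaw":1},{"rx":0,"ry":0,"rz":0,"tx":0,"ty":0,"tz":0.008,"jaw":1},{"rx":0,"ry":0,"rz":0,"tx":0,"ty":0,"tz":0.008,"jaw":1}]'
```

```text
time: 4.95
tcp_pos: [426.7, 210.2, 62.7]
eef_rot: [-0.0, 0.708, 0.706, -0.001]
contact_force: [-0.2, -0.3, -2.8]
gripper_width: 0.121
gripper_force: 108.1
time: 5.25
tcp_pos: [427.4, 211.6, 61.0]
eef_rot: [0.0, 0.707, 0.707, 0.001]
contact_force: [0.2, 0.1, -3.3]
gripper_width: 0.126
gripper_force: 108.1
```

```bash
python3 -m inch '[{"rx":0,"ry":0,"rz":0,"tx":0,"ty":0,"tz":0.005,"jaw":1},{"rx":0,"ry":0,"rz":0,"tx":0,"ty":0,"tz":0.008,"jaw":1},{"rx":0,"ry":0,"rz":0,"tx":0,"ty":0,"tz":0.008,"jaw":1}]'
python3 -m inch '[{"rx":0,"ry":0,"rz":0,"tx":0,"ty":0,"tz":0,"jaw":0.6},{"rx":0,"ry":0,"rz":0,"tx":0,"ty":0,"tz":0,"jaw":0.5},{"rx":0,"ry":0,"rz":0,"tx":0,"ty":0,"tz":0,"jaw":0.5}]'
python3 -m inch '[{"rx":0,"ry":0,"rz":0,"tx":0,"ty":0,"tz":-0.06,"jaw":0.5},{"rx":0,"ry":0,"rz":0,"tx":0,"ty":0,"tz":-0.16,"jaw":0.5},{"rx":0,"ry":0,"rz":0,"tx":0,"ty":0,"tz":-0.25,"jaw":0.5}]'
cat >> h.py <<'E'
def houses(W,im,box=(440,690,-200,-30),zlo=9,show=True):
    hsv=cv2.cvtColor(im,cv2.COLOR_RGB2HSV)
    m=(hsv[...,1]<70)&(hsv[...,2]>110)&(W[...,2]>zlo)&(W[...,2]<75)
    x0,x1,y0,y1=box;m&=(W[...,0]>x0)&(W[...,0]<x1)&(W[...,1]>y0)&(W[...,1]<y1)
    k,l,st,_=cv2.connectedComponentsWithStats(m.astype(np.uint8))
    for i in range(1,k):
        if st[i,4]<40: continue
        p=W[l==i];r=cv2.minAreaRect(p[:,:2].astype(np.float32));w,h=r[1];a=r[2] if w>h else r[2]-90
        print('px',st[i][:2]+st[i][2:4]//2,st[i,4],'c',np.round(r[0],1),'LxW',round(max(w,h)),round(min(w,h)),'long-ang',round(a,1),'z',np.percentile(p[:,2],[5,50,97]).round())
E
python3 - <<'E'
from h import *
im,d=snap('top');W=cloud('top',d);p=trayfit(W,im,(330,700,50,400));q=p[p[:,2]<55]
print(cv2.minAreaRect(q[:,:2].astype(np.float32)),np.percentile(p[:,2],[2,50,98]))
houses(W,im)
im,d=snap('scene');W=cloud('scene',d);houses(W,im);p=trayfit(W,im,(330,700,50,400));q=p[(p[:,2]<55)]
print(cv2.minAreaRect(q[:,:2].astype(np.float32)))
print(bot.observe()['tcp_pos'])
E
```

```text
time: 5.55
tcp_pos: [427.6, 211.8, 60.1]
eef_rot: [0.001, 0.707, 0.707, 0.001]
contact_force: [-4.0, -3.0, 17.1]
gripper_width: 0.123
gripper_force: 111.3
time: 5.85
tcp_pos: [427.6, 211.8, 57.6]
eef_rot: [0.0, 0.707, 0.707, 0.001]
contact_force: [0.8, -0.2, -0.3]
gripper_width: 0.503
gripper_force: 0.0
time: 6.15
tcp_pos: [426.9, 211.5, 158.3]
eef_rot: [-0.0, 0.707, 0.707, -0.0]
contact_force: [1.0, -0.0, 0.1]
gripper_width: 0.497
gripper_force: 0.0
((517.3564453125, 220.77493286132812), (182.26852416992188, 132.70297241210938), 0.31115439534187317) [10.53105382 15.23577278 94.39302059]
px [306 171] 202 c [ 649.2 -143.9] LxW 48 37 long-ang 52.6 z [29. 38. 45.]
px [280 175] 114 c [638.6 -69.5] LxW 37 27 long-ang -0.4 z [11. 15. 21.]
px [282 205] 177 c [549.2 -74.2] LxW 53 31 long-ang 68.1 z [18. 34. 39.]
px [308 204] 132 c [ 551.8 -152.4] LxW 41 35 long-ang 88.0 z [23. 46. 54.]
px [284 231] 171 c [472.6 -78.5] LxW 50 32 long-ang 49.9 z [18. 34. 37.]
px [309 235] 173 c [ 460.3 -148.9] LxW 44 37 long-ang 62.9 z [31. 34. 38.]
px [215 215] 231 c [473.  -81.9] LxW 46 33 long-ang 48.7 z [11. 32. 35.]
px [240 226] 256 c [549.7 -77.3] LxW 48 34 long-ang 65.3 z [13. 28. 37.]
px [193 227] 262 c [ 460.5 -152. ] LxW 45 36 long-ang 62.6 z [12. 32. 35.]
px [219 241] 283 c [ 549.2 -154. ] LxW 33 32 long-ang -4.9 z [12. 40. 51.]
px [269 242] 73 c [637.8 -73.3] LxW 33 27 long-ang 4.5 z [12. 14. 16.]
px [254 259] 332 c [ 648.5 -147.2] LxW 47 37 long-ang 52.8 z [12. 35. 44.]
((540.3331298828125, 239.22164916992188), (196.81222534179688, 314.12237548828125), 83.82616424560547)
[429.93035158 213.47575923 161.48035761]
```

```bash
python3 - <<'E'
from h import *
plan([(490,30,150,-2),(550.5,-153,110,-4),(550.5,-153,18,-4),(550.5,-153,130,-4),(515,20,130,-2),(480.6,184,110,0),(480.6,184,28,0)])
E
```

```text
at [429.9 213.5 161.5] closing -0.0 w 0.5 t 6.25
-> [490, 30, 150, np.float64(-2.0)] "tx":-0.459 "ty":0.15 "tz":0.028 "rx":0.006 "ry":-0.003 "rz":0.022 | mm 193 rows 4
-> [550.5, -153, 110, np.float64(-4.0)] "tx":-0.452 "ty":0.167 "tz":0.1 "rz":0.022 | mm 197 rows 4
-> [550.5, -153, 18, np.float64(-4.0)] "tz":0.23 | mm 92 rows 2
-> [550.5, -153, 130, np.float64(-4.0)] "tz":-0.28 | mm 112 rows 3
-> [515, 20, 130, np.float64(-2.0)] "tx":0.425 "ty":-0.119 "rz":-0.022 | mm 177 rows 4
-> [480.6, 184, 110, np.float64(0.0)] "tx":0.407 "ty":-0.1 "tz":0.05 "rz":-0.022 | mm 169 rows 4
-> [480.6, 184, 28, np.float64(0.0)] "tz":0.205 | mm 82 rows 2
```

```bash
python3 -m inch '[{"rx":0,"ry":0,"rz":0.022,"tx":-0.459,"ty":0.15,"tz":0.028,"jaw":0.35},{"rx":0,"ry":0,"rz":0.022,"tx":-0.459,"ty":0.15,"tz":0.028,"jaw":0.35},{"rx":0,"ry":0,"rz":0.022,"tx":-0.459,"ty":0.15,"tz":0.028,"jaw":0.35},{"rx":0,"ry":0,"rz":0.022,"tx":-0.459,"ty":0.15,"tz":0.028,"jaw":0.35}]' 45
python3 -m inch '[{"rx":0,"ry":0,"rz":0.022,"tx":-0.452,"ty":0.167,"tz":0.1,"jaw":0.35},{"rx":0,"ry":0,"rz":0.022,"tx":-0.452,"ty":0.167,"tz":0.1,"jaw":0.35},{"rx":0,"ry":0,"rz":0.022,"tx":-0.452,"ty":0.167,"tz":0.1,"jaw":0.35},{"rx":0,"ry":0,"rz":0.022,"tx":-0.452,"ty":0.167,"tz":0.1,"jaw":0.35},{"rx":0,"ry":0,"rz":0.022,"tx":-0.452,"ty":0.167,"tz":0.1,"jaw":0.35}]'
python3 -m inch '[{"rx":0,"ry":0,"rz":0,"tx":0,"ty":0,"tz":0,"jaw":0.35}]'
python3 - <<'E'
from h import *
plan([(550.5,-153,18,-4)])
im,d=snap('scene');houses(cloud('scene',d),im)
E
```

```text
time: 6.65
tcp_pos: [487.2, 25.1, 145.3]
eef_rot: [0.0, 0.72, 0.694, -0.0]
contact_force: [1.4, -0.2, 0.3]
gripper_width: 0.646
gripper_force: 0.0
time: 7.15
tcp_pos: [546.7, -165.0, 103.3]
eef_rot: [0.001, 0.736, 0.677, -0.003]
contact_force: [-0.6, -0.1, -0.5]
gripper_width: 0.651
gripper_force: 0.0
time: 7.25
tcp_pos: [546.6, -156.5, 104.6]
eef_rot: [-0.001, 0.732, 0.681, -0.001]
contact_force: [0.3, 0.9, -0.1]
gripper_width: 0.651
gripper_force: 0.0
at [ 546.6 -156.5  104.6] closing -4.2 w 0.651 t 7.25
-> [550.5, -153, 18, np.float64(-4.0)] "tx":0.009 "ty":0.01 "tz":0.217 "rz":-0.002 | mm 87 rows 2
px [213 215] 161 c [469.9 -87.7] LxW 33 31 long-ang 48.4 z [11. 32. 35.]
px [240 225] 261 c [550.  -77.5] LxW 47 33 long-ang 66.3 z [13. 27. 37.]
px [193 227] 265 c [ 460.1 -152.2] LxW 44 37 long-ang 63.6 z [11. 32. 35.]
px [219 241] 283 c [ 549.  -154.4] LxW 35 32 long-ang -3.4 z [13. 40. 51.]
px [269 242] 90 c [638.3 -72.4] LxW 35 28 long-ang 2.8 z [12. 14. 21.]
px [254 259] 335 c [ 648.6 -147.3] LxW 46 36 long-ang 54.0 z [11. 35. 43.]
```

```bash
python3 -m inch '[{"rx":0,"ry":0,"rz":0,"tx":0.009,"ty":0.006,"tz":0.08,"jaw":0.35},{"rx":0,"ry":0,"rz":0,"tx":0.009,"ty":0.006,"tz":0.16,"jaw":0.35},{"rx":0,"ry":0,"rz":0,"tx":0.009,"ty":0.006,"tz":0.217,"jaw":0.35},{"rx":0,"ry":0,"rz":0,"tx":0.009,"ty":0.006,"tz":0.217,"jaw":0.35},{"rx":0,"ry":0,"rz":0,"tx":0.009,"ty":0.006,"tz":0.217,"jaw":1}]'
python3 -m inch '[{"rx":0,"ry":0,"rz":0,"tx":0,"ty":0,"tz":0,"jaw":1},{"rx":0,"ry":0,"rz":0,"tx":0,"ty":0,"tz":0,"jaw":1},{"rx":0,"ry":0,"rz":0,"tx":0,"ty":0,"tz":0,"jaw":1},{"rx":0,"ry":0,"rz":0,"tx":0,"ty":0,"tz":-0.14,"jaw":1},{"rx":0,"ry":0,"rz":0,"tx":0,"ty":0,"tz":-0.28,"jaw":1}]'
python3 -m inch '[{"rx":0,"ry":0,"rz":-0.022,"tx":0.425,"ty":-0.119,"tz":0,"jaw":1},{"rx":0,"ry":0,"rz":-0.022,"tx":0.425,"ty":-0.119,"tz":0,"jaw":1},{"rx":0,"ry":0,"rz":-0.022,"tx":0.425,"ty":-0.119,"tz":0,"jaw":1},{"rx":0,"ry":0,"rz":-0.022,"tx":0.425,"ty":-0.119,"tz":0,"jaw":1},{"rx":0,"ry":0,"rz":-0.022,"tx":0.425,"ty":-0.119,"tz":0,"jaw":1}]'
python3 - <<'E'
from h import *
plan([(480.6,184,110,0),(480.6,184,28,0)])
E
```

```text
time: 7.8
tcp_pos: [550.3, -149.8, 19.8]
eef_rot: [-0.0, 0.73, 0.683, 0.0]
contact_force: [0.5, 0.2, 0.3]
gripper_width: 0.499
gripper_force: 0.0
time: 8.3
tcp_pos: [548.6, -151.7, 119.1]
eef_rot: [-0.002, 0.731, 0.682, -0.001]
contact_force: [1.2, -1.0, -0.6]
gripper_width: 0.346
gripper_force: 44.7
time: 8.8
tcp_pos: [513.2, 27.2, 120.2]
eef_rot: [-0.001, 0.716, 0.698, 0.001]
contact_force: [0.2, 0.1, 0.4]
gripper_width: 0.342
gripper_force: 44.7
at [513.2  27.2 120.2] closing -1.5 w 0.342 t 8.8
-> [480.6, 184, 110, np.float64(0.0)] "tx":0.39 "ty":-0.092 "tz":0.027 "ry":-0.002 "rz":-0.016 | mm 161 rows 4
-> [480.6, 184, 28, np.float64(0.0)] "tz":0.205 | mm 82 rows 2
```

```bash
python3 -m inch '[{"rx":0,"ry":0,"rz":-0.016,"tx":0.12,"ty":-0.028,"tz":0,"jaw":1},{"rx":0,"ry":0,"rz":-0.016,"tx":0.24,"ty":-0.056,"tz":0.01,"jaw":1},{"rx":0,"ry":0,"rz":-0.016,"tx":0.34,"ty":-0.08,"tz":0.02,"jaw":1},{"rx":0,"ry":0,"rz":-0.016,"tx":0.38,"ty":-0.092,"tz":0.027,"jaw":1},{"rx":0,"ry":0,"rz":-0.016,"tx":0.38,"ty":-0.092,"tz":0.027,"jaw":1}]'
python3 -m inch '[{"rx":0,"ry":0,"rz":0,"tx":0,"ty":0,"tz":0,"jaw":1},{"rx":0,"ry":0,"rz":0,"tx":0,"ty":0,"tz":0,"jaw":1}]'
python3 - <<'E'
from h import *
plan([(480.6,184,28,0)])
E
```

```text
time: 9.3
tcp_pos: [482.1, 177.0, 108.6]
eef_rot: [-0.001, 0.709, 0.705, 0.0]
contact_force: [-0.4, -0.4, -0.8]
gripper_width: 0.344
gripper_force: 44.7
time: 9.5
tcp_pos: [483.8, 171.5, 108.6]
eef_rot: [0.001, 0.712, 0.702, -0.0]
contact_force: [0.2, 0.3, -0.6]
gripper_width: 0.343
gripper_force: 44.7
at [483.8 171.5 108.6] closing -0.8 w 0.343 t 9.5
-> [480.6, 184, 28, np.float64(0.0)] "tx":0.031 "ty":-0.009 "tz":0.201 "rz":-0.009 | mm 82 rows 2
```

```bash
python3 -m inch '[{"rx":0,"ry":0,"rz":-0.009,"tx":0.03,"ty":-0.009,"tz":0.06,"jaw":1},{"rx":0,"ry":0,"rz":-0.009,"tx":0.03,"ty":-0.009,"tz":0.13,"jaw":1},{"rx":0,"ry":0,"rz":-0.009,"tx":0.03,"ty":-0.009,"tz":0.18,"jaw":1},{"rx":0,"ry":0,"rz":-0.009,"tx":0.03,"ty":-0.009,"tz":0.202,"jaw":1},{"rx":0,"ry":0,"rz":-0.009,"tx":0.03,"ty":-0.009,"tz":0.202,"jaw":1}]'
python3 -m inch '[{"rx":0,"ry":0,"rz":0,"tx":0,"ty":0,"tz":0,"jaw":0.7},{"rx":0,"ry":0,"rz":0,"tx":0,"ty":0,"tz":0,"jaw":0.55},{"rx":0,"ry":0,"rz":0,"tx":0,"ty":0,"tz":-0.05,"jaw":0.55},{"rx":0,"ry":0,"rz":0,"tx":0,"ty":0,"tz":-0.15,"jaw":0.55},{"rx":0,"ry":0,"rz":0,"tx":0,"ty":0,"tz":-0.25,"jaw":0.35}]'
python3 -m inch '[{"rx":0,"ry":0,"rz":0,"tx":0,"ty":0,"tz":0,"jaw":0.35},{"rx":0,"ry":0,"rz":0,"tx":0,"ty":0,"tz":0,"jaw":0.35}]'
python3 - <<'E'
from h import *
plan([(476,50,130,-20),(473,-80,110,-41),(473,-80,12,-41)])
E
```

```text
time: 10.0
tcp_pos: [484.7, 184.7, 29.2]
eef_rot: [0.003, 0.708, 0.707, 0.003]
contact_force: [3.2, -0.8, 4.4]
gripper_width: 0.345
gripper_force: 48.5
time: 10.5
tcp_pos: [477.1, 185.1, 127.6]
eef_rot: [-0.001, 0.706, 0.709, -0.003]
contact_force: [1.6, 0.4, -0.1]
gripper_width: 0.605
gripper_force: 0.0
time: 10.7
tcp_pos: [478.5, 185.6, 128.0]
eef_rot: [-0.0, 0.706, 0.708, -0.001]
contact_force: [-0.6, -0.3, -0.4]
gripper_width: 0.649
gripper_force: 0.0
at [478.5 185.6 128. ] closing 0.2 w 0.649 t 10.7
-> [476, 50, 130, np.float64(-20.0)] "tx":-0.339 "ty":-0.008 "tz":-0.005 "rz":0.225 | mm 136 rows 3
-> [473, -80, 110, np.float64(-41.0)] "tx":-0.308 "ty":0.104 "tz":0.05 "rz":0.233 | mm 132 rows 3
-> [473, -80, 12, np.float64(-41.0)] "tz":0.245 | mm 98 rows 2
```

```bash
python3 -m inch '[{"rx":0,"ry":0,"rz":0.225,"tx":-0.339,"ty":-0.008,"tz":-0.005,"jaw":0.35},{"rx":0,"ry":0,"rz":0.225,"tx":-0.339,"ty":-0.008,"tz":-0.005,"jaw":0.35},{"rx":0,"ry":0,"rz":0.225,"tx":-0.339,"ty":-0.008,"tz":-0.005,"jaw":0.35}]'
python3 -m inch '[{"rx":0,"ry":0,"rz":0.233,"tx":-0.308,"ty":0.104,"tz":0.05,"jaw":0.35},{"rx":0,"ry":0,"rz":0.233,"tx":-0.308,"ty":0.104,"tz":0.05,"jaw":0.35},{"rx":0,"ry":0,"rz":0.233,"tx":-0.308,"ty":0.104,"tz":0.05,"jaw":0.35},{"rx":0,"ry":0,"rz":0.233,"tx":-0.308,"ty":0.104,"tz":0.05,"jaw":0.35},{"rx":0,"ry":0,"rz":0.233,"tx":-0.308,"ty":0.104,"tz":0.05,"jaw":0.35}]'
python3 - <<'E'
from h import *
im,d=snap('scene');W=cloud('scene',d);houses(W,im);houses(W,im,(440,600,140,280),16)
plan([(473,-80,12,-41)])
E
```

```text
time: 11.0
tcp_pos: [474.1, 46.8, 127.8]
eef_rot: [-0.001, 0.821, 0.571, -0.003]
contact_force: [0.2, 0.4, 0.8]
gripper_width: 0.654
gripper_force: 0.0
time: 11.5
tcp_pos: [471.8, -79.6, 108.1]
eef_rot: [-0.001, 0.91, 0.414, -0.002]
contact_force: [0.1, 0.8, 0.7]
gripper_width: 0.648
gripper_force: 0.0
px [215 215] 233 c [473.7 -82.2] LxW 46 31 long-ang 49.6 z [11. 33. 36.]
px [239 225] 257 c [550.1 -77.8] LxW 47 32 long-ang 66.4 z [12. 27. 37.]
px [192 227] 261 c [ 459.6 -151.9] LxW 45 38 long-ang 64.4 z [12. 32. 35.]
px [269 242] 87 c [638.4 -74.3] LxW 35 29 long-ang 8.3 z [12. 14. 20.]
px [254 259] 335 c [ 647.8 -146.8] LxW 46 36 long-ang 55.6 z [12. 35. 43.]
px [275 164] 141 c [478.9 180.3] LxW 35 33 long-ang -89.8 z [25. 49. 59.]
at [472.4 -78.2 108.5] closing -40.9 w 0.65 t 11.55
-> [473, -80, 12, np.float64(-41.0)] "tx":-0.002 "ty":0.005 "tz":0.241 "rx":-0.002 | mm 97 rows 2
```

Tower is standing in the tray. Next I'll grasp the slab.

```bash
python3 -m inch '[{"rx":0,"ry":0,"rz":0,"tx":-0.002,"ty":0.004,"tz":0.08,"jaw":0.35},{"rx":0,"ry":0,"rz":0,"tx":-0.002,"ty":0.004,"tz":0.17,"jaw":0.35},{"rx":0,"ry":0,"rz":0,"tx":-0.002,"ty":0.004,"tz":0.24,"jaw":0.35},{"rx":0,"ry":0,"rz":0,"tx":-0.002,"ty":0.004,"tz":0.24,"jaw":0.35},{"rx":0,"ry":0,"rz":0,"tx":-0.002,"ty":0.004,"tz":0.24,"jaw":1}]'
python3 -m inch '[{"rx":0,"ry":0,"rz":0,"tx":0,"ty":0,"tz":0,"jaw":1},{"rx":0,"ry":0,"rz":0,"tx":0,"ty":0,"tz":0,"jaw":1},{"rx":0,"ry":0,"rz":0,"tx":0,"ty":0,"tz":0,"jaw":1}]'
python3 -m inch '[{"rx":0,"ry":0,"rz":0,"tx":0,"ty":0,"tz":-0.08,"jaw":1},{"rx":0,"ry":0,"rz":0,"tx":0,"ty":0,"tz":-0.18,"jaw":1},{"rx":0,"ry":0,"rz":0,"tx":0,"ty":0,"tz":-0.28,"jaw":1},{"rx":0,"ry":0,"rz":0,"tx":0,"ty":0,"tz":-0.28,"jaw":1}]'
python3 - <<'E'
from h import *
plan([(476,60,125,-20),(480.6,239,110,0),(480.6,239,22,0)])
E
```

```text
time: 12.05
tcp_pos: [474.2, -79.2, 13.7]
eef_rot: [-0.001, 0.909, 0.416, -0.0]
contact_force: [0.4, -0.7, 0.5]
gripper_width: 0.497
gripper_force: 0.0
time: 12.35
tcp_pos: [475.4, -80.8, 15.1]
eef_rot: [0.001, 0.91, 0.415, 0.001]
contact_force: [-0.1, 0.1, 5.3]
gripper_width: 0.318
gripper_force: 45.1
time: 12.75
tcp_pos: [478.0, -81.5, 130.9]
eef_rot: [0.003, 0.91, 0.415, 0.005]
contact_force: [1.0, 0.3, -0.2]
gripper_width: 0.317
gripper_force: 44.5
at [478.  -81.5 130.9] closing -41.0 w 0.317 t 12.75
-> [476, 60, 125, np.float64(-20.0)] "tx":0.263 "ty":-0.236 "tz":0.014 "rx":0.007 "ry":-0.003 "rz":-0.234 | mm 142 rows 3
-> [480.6, 239, 110, np.float64(0.0)] "tx":0.424 "ty":-0.142 "tz":0.038 "rz":-0.222 | mm 180 rows 4
-> [480.6, 239, 22, np.float64(0.0)] "tz":0.22 | mm 88 rows 2
```

```bash
python3 -m inch '[{"rx":0,"ry":0,"rz":-0.1,"tx":0.11,"ty":-0.1,"tz":0,"jaw":1},{"rx":0,"ry":0,"rz":-0.19,"tx":0.21,"ty":-0.19,"tz":0.01,"jaw":1},{"rx":0,"ry":0,"rz":-0.234,"tx":0.263,"ty":-0.236,"tz":0.014,"jaw":1}]'
python3 -m inch '[{"rx":0,"ry":0,"rz":-0.07,"tx":0.12,"ty":-0.04,"tz":0.01,"jaw":1},{"rx":0,"ry":0,"rz":-0.14,"tx":0.24,"ty":-0.08,"tz":0.02,"jaw":1},{"rx":0,"ry":0,"rz":-0.2,"tx":0.35,"ty":-0.12,"tz":0.03,"jaw":1},{"rx":0,"ry":0,"rz":-0.222,"tx":0.424,"ty":-0.142,"tz":0.038,"jaw":1},{"rx":0,"ry":0,"rz":-0.222,"tx":0.424,"ty":-0.142,"tz":0.038,"jaw":1}]'
python3 -m inch '[{"rx":0,"ry":0,"rz":0,"tx":0,"ty":0,"tz":0,"jaw":1},{"rx":0,"ry":0,"rz":0,"tx":0,"ty":0,"tz":0,"jaw":1}]'
python3 - <<'E'
from h import *
plan([(480.6,239,24,0)])
E
```

```text
time: 13.05
tcp_pos: [471.7, 62.6, 120.2]
eef_rot: [-0.0, 0.818, 0.576, 0.001]
contact_force: [0.8, 0.2, -0.6]
gripper_width: 0.314
gripper_force: 44.5
time: 13.55
tcp_pos: [475.1, 245.9, 104.7]
eef_rot: [-0.002, 0.703, 0.711, 0.002]
contact_force: [0.1, -0.1, -0.5]
gripper_width: 0.318
gripper_force: 44.5
time: 13.75
tcp_pos: [476.5, 237.1, 104.6]
eef_rot: [0.0, 0.708, 0.707, -0.001]
contact_force: [0.7, -0.3, -0.8]
gripper_width: 0.318
gripper_force: 44.5
at [476.5 237.1 104.6] closing -0.1 w 0.318 t 13.75
-> [480.6, 239, 24, np.float64(0.0)] "tx":0.005 "ty":0.01 "tz":0.201 | mm 81 rows 2
```

```bash
python3 -m inch '[{"rx":0,"ry":0,"rz":0,"tx":0.005,"ty":0.012,"tz":0.06,"jaw":1},{"rx":0,"ry":0,"rz":0,"tx":0.005,"ty":0.012,"tz":0.13,"jaw":1},{"rx":0,"ry":0,"rz":0,"tx":0.005,"ty":0.012,"tz":0.18,"jaw":1},{"rx":0,"ry":0,"rz":0,"tx":0.005,"ty":0.012,"tz":0.199,"jaw":1},{"rx":0,"ry":0,"rz":0,"tx":0.005,"ty":0.012,"tz":0.199,"jaw":1}]'
python3 -m inch '[{"rx":0,"ry":0,"rz":0,"tx":0,"ty":0,"tz":0,"jaw":0.7},{"rx":0,"ry":0,"rz":0,"tx":0,"ty":0,"tz":0,"jaw":0.58},{"rx":0,"ry":0,"rz":0,"tx":0,"ty":0,"tz":-0.05,"jaw":0.58},{"rx":0,"ry":0,"rz":0,"tx":0,"ty":0,"tz":-0.15,"jaw":0.55},{"rx":0,"ry":0,"rz":0,"tx":0,"ty":0,"tz":-0.25,"jaw":0.35}]'
python3 -m inch '[{"rx":0,"ry":0,"rz":0,"tx":0,"ty":0,"tz":0,"jaw":0.35},{"rx":0,"ry":0,"rz":0,"tx":0,"ty":0,"tz":0,"jaw":0.35}]'
python3 - <<'E'
from h import *
plan([(510,80,130,-12),(552,-71,110,-23)])
E
```

```text
time: 14.25
tcp_pos: [481.7, 239.6, 24.9]
eef_rot: [0.0, 0.708, 0.707, -0.001]
contact_force: [-1.1, -0.1, 0.5]
gripper_width: 0.317
gripper_force: 44.9
time: 14.75
tcp_pos: [480.6, 241.1, 126.8]
eef_rot: [-0.0, 0.707, 0.708, -0.001]
contact_force: [0.2, 0.5, 0.5]
gripper_width: 0.604
gripper_force: 0.0
time: 14.95
tcp_pos: [481.7, 241.5, 126.9]
eef_rot: [0.001, 0.707, 0.707, 0.001]
contact_force: [-0.6, -0.3, -0.4]
gripper_width: 0.649
gripper_force: 0.0
at [481.7 241.5 126.9] closing 0.1 w 0.649 t 14.95
-> [510, 80, 130, np.float64(-12.0)] "tx":-0.404 "ty":0.07 "tz":-0.008 "rx":0.002 "rz":0.134 | mm 164 rows 4
-> [552, -71, 110, np.float64(-23.0)] "tx":-0.347 "ty":0.181 "tz":0.05 "rz":0.122 | mm 158 rows 4
```

```bash
python3 -m inch '[{"rx":0,"ry":0,"rz":0.134,"tx":-0.404,"ty":0.07,"tz":-0.008,"jaw":0.35},{"rx":0,"ry":0,"rz":0.134,"tx":-0.404,"ty":0.07,"tz":-0.008,"jaw":0.35},{"rx":0,"ry":0,"rz":0.134,"tx":-0.404,"ty":0.07,"tz":-0.008,"jaw":0.35},{"rx":0,"ry":0,"rz":0.134,"tx":-0.404,"ty":0.07,"tz":-0.008,"jaw":0.35}]'
python3 -m inch '[{"rx":0,"ry":0,"rz":0.122,"tx":-0.347,"ty":0.181,"tz":0.05,"jaw":0.35},{"rx":0,"ry":0,"rz":0.122,"tx":-0.347,"ty":0.181,"tz":0.05,"jaw":0.35},{"rx":0,"ry":0,"rz":0.122,"tx":-0.347,"ty":0.181,"tz":0.05,"jaw":0.35},{"rx":0,"ry":0,"rz":0.122,"tx":-0.347,"ty":0.181,"tz":0.05,"jaw":0.35},{"rx":0,"ry":0,"rz":0.122,"tx":-0.347,"ty":0.181,"tz":0.05,"jaw":0.35}]'
python3 -m inch '[{"rx":0,"ry":0,"rz":0,"tx":0,"ty":0,"tz":0,"jaw":0.35}]'
python3 - <<'E'
from h import *
im,d=snap('scene');W=cloud('scene',d);houses(W,im);houses(W,im,(440,600,140,280),16)
plan([(552,-72,11,-23.5)])
E
```

```text
time: 15.35
tcp_pos: [508.9, 71.6, 127.0]
eef_rot: [0.001, 0.78, 0.625, -0.003]
contact_force: [-0.8, -0.1, 0.3]
gripper_width: 0.651
gripper_force: 0.0
time: 15.85
tcp_pos: [550.4, -73.5, 106.9]
eef_rot: [-0.001, 0.835, 0.55, -0.001]
contact_force: [-0.5, 0.6, -0.0]
gripper_width: 0.652
gripper_force: 0.0
time: 15.95
tcp_pos: [550.6, -68.9, 107.9]
eef_rot: [-0.001, 0.833, 0.553, -0.0]
contact_force: [-0.8, 0.4, 0.1]
gripper_width: 0.65
gripper_force: 0.0
px [240 225] 263 c [549.7 -76.9] LxW 48 33 long-ang 68.0 z [12. 26. 37.]
px [193 227] 257 c [ 460.3 -152.3] LxW 45 35 long-ang 64.5 z [12. 32. 35.]
px [269 242] 88 c [638.  -73.3] LxW 34 25 long-ang 0.9 z [12. 14. 20.]
px [254 259] 336 c [ 648.5 -146.9] LxW 47 36 long-ang 50.3 z [12. 35. 43.]
px [281 161] 291 c [478.1 217.2] LxW 108 42 long-ang -84.0 z [21. 42. 58.]
at [550.8 -68.2 108.2] closing -22.8 w 0.651 t 16.0
-> [552, -72, 11, np.float64(-23.5)] "tx":-0.008 "ty":0.007 "tz":0.243 "rz":0.008 | mm 97 rows 2
```

```bash
python3 -m inch '[{"rx":0,"ry":0,"rz":0,"tx":-0.008,"ty":0.006,"tz":0.08,"jaw":0.35},{"rx":0,"ry":0,"rz":0,"tx":-0.008,"ty":0.006,"tz":0.17,"jaw":0.35},{"rx":0,"ry":0,"rz":0,"tx":-0.008,"ty":0.006,"tz":0.24,"jaw":0.35},{"rx":0,"ry":0,"rz":0,"tx":-0.008,"ty":0.006,"tz":0.24,"jaw":0.35},{"rx":0,"ry":0,"rz":0,"tx":-0.008,"ty":0.006,"tz":0.24,"jaw":1}]'
python3 -m inch '[{"rx":0,"ry":0,"rz":0,"tx":0,"ty":0,"tz":0,"jaw":1},{"rx":0,"ry":0,"rz":0,"tx":0,"ty":0,"tz":0,"jaw":1},{"rx":0,"ry":0,"rz":0,"tx":0,"ty":0,"tz":0,"jaw":1}]'
python3 -m inch '[{"rx":0,"ry":0,"rz":0,"tx":0,"ty":0,"tz":-0.08,"jaw":1},{"rx":0,"ry":0,"rz":0,"tx":0,"ty":0,"tz":-0.18,"jaw":1},{"rx":0,"ry":0,"rz":0,"tx":0,"ty":0,"tz":-0.28,"jaw":1},{"rx":0,"ry":0,"rz":0,"tx":0,"ty":0,"tz":-0.28,"jaw":1}]'
python3 - <<'E'
from h import *
plan([(540,90,120,-12),(529.6,241,110,0),(529.6,241,22,0)])
E
```

```text
time: 16.5
tcp_pos: [552.5, -72.9, 12.9]
eef_rot: [-0.001, 0.833, 0.553, 0.0]
contact_force: [1.6, -0.6, 0.2]
gripper_width: 0.49
gripper_force: 0.0
time: 16.8
tcp_pos: [553.7, -74.7, 14.3]
eef_rot: [0.001, 0.834, 0.552, 0.002]
contact_force: [-0.4, 1.7, 5.5]
gripper_width: 0.34
gripper_force: 45.0
time: 17.2
tcp_pos: [556.5, -75.3, 130.6]
eef_rot: [0.004, 0.834, 0.552, 0.005]
contact_force: [1.0, 0.5, -0.2]
gripper_width: 0.343
gripper_force: 44.6
at [556.5 -75.3 130.6] closing -23.0 w 0.343 t 17.2
-> [540, 90, 120, np.float64(-12.0)] "tx":0.364 "ty":-0.2 "tz":0.025 "rx":0.008 "ry":-0.002 "rz":-0.122 | mm 166 rows 4
-> [529.6, 241, 110, np.float64(0.0)] "tx":0.364 "ty":-0.104 "tz":0.025 "rz":-0.133 | mm 152 rows 4
-> [529.6, 241, 22, np.float64(0.0)] "tz":0.22 | mm 88 rows 2
```

```bash
python3 -m inch '[{"rx":0,"ry":0,"rz":-0.04,"tx":0.11,"ty":-0.06,"tz":0,"jaw":1},{"rx":0,"ry":0,"rz":-0.08,"tx":0.22,"ty":-0.12,"tz":0.01,"jaw":1},{"rx":0,"ry":0,"rz":-0.122,"tx":0.32,"ty":-0.175,"tz":0.02,"jaw":1},{"rx":0,"ry":0,"rz":-0.122,"tx":0.364,"ty":-0.2,"tz":0.025,"jaw":1}]'
python3 -m inch '[{"rx":0,"ry":0,"rz":-0.05,"tx":0.11,"ty":-0.03,"tz":0,"jaw":1},{"rx":0,"ry":0,"rz":-0.1,"tx":0.22,"ty":-0.06,"tz":0.01,"jaw":1},{"rx":0,"ry":0,"rz":-0.133,"tx":0.31,"ty":-0.09,"tz":0.02,"jaw":1},{"rx":0,"ry":0,"rz":-0.133,"tx":0.364,"ty":-0.104,"tz":0.025,"jaw":1},{"rx":0,"ry":0,"rz":-0.133,"tx":0.364,"ty":-0.104,"tz":0.025,"jaw":1}]'
python3 -m inch '[{"rx":0,"ry":0,"rz":0,"tx":0,"ty":0,"tz":0,"jaw":1},{"rx":0,"ry":0,"rz":0,"tx":0,"ty":0,"tz":0,"jaw":1}]'
python3 - <<'E'
from h import *
plan([(530,241,23,0)])
E
```

```text
time: 17.6
tcp_pos: [534.0, 96.3, 114.4]
eef_rot: [-0.002, 0.775, 0.632, 0.001]
contact_force: [-0.6, -0.1, 0.1]
gripper_width: 0.34
gripper_force: 44.5
time: 18.1
tcp_pos: [523.3, 246.5, 104.2]
eef_rot: [-0.002, 0.705, 0.709, 0.001]
contact_force: [0.3, -0.3, 0.4]
gripper_width: 0.344
gripper_force: 44.5
time: 18.3
tcp_pos: [525.6, 238.8, 104.3]
eef_rot: [0.001, 0.708, 0.706, -0.001]
contact_force: [0.4, -1.3, 0.4]
gripper_width: 0.336
gripper_force: 44.6
at [525.6 238.8 104.3] closing -0.2 w 0.336 t 18.3
-> [530, 241, 23, np.float64(0.0)] "tx":0.006 "ty":0.011 "tz":0.203 "rz":-0.002 | mm 81 rows 2
```

```bash
python3 -m inch '[{"rx":0,"ry":0,"rz":0,"tx":0.006,"ty":0.014,"tz":0.06,"jaw":1},{"rx":0,"ry":0,"rz":0,"tx":0.006,"ty":0.014,"tz":0.13,"jaw":1},{"rx":0,"ry":0,"rz":0,"tx":0.006,"ty":0.014,"tz":0.18,"jaw":1},{"rx":0,"ry":0,"rz":0,"tx":0.006,"ty":0.014,"tz":0.2,"jaw":1},{"rx":0,"ry":0,"rz":0,"tx":0.006,"ty":0.014,"tz":0.2,"jaw":1}]'
python3 -m inch '[{"rx":0,"ry":0,"rz":0,"tx":0,"ty":0,"tz":0,"jaw":0.7},{"rx":0,"ry":0,"rz":0,"tx":0,"ty":0,"tz":0,"jaw":0.58},{"rx":0,"ry":0,"rz":0,"tx":0,"ty":0,"tz":-0.05,"jaw":0.58},{"rx":0,"ry":0,"rz":0,"tx":0,"ty":0,"tz":-0.15,"jaw":0.55},{"rx":0,"ry":0,"rz":0,"tx":0,"ty":0,"tz":-0.25,"jaw":0.35}]'
python3 -m inch '[{"rx":0,"ry":0,"rz":0,"tx":0,"ty":0,"tz":0,"jaw":0.35},{"rx":0,"ry":0,"rz":0,"tx":0,"ty":0,"tz":0,"jaw":0.35}]'
python3 - <<'E'
from h import *
plan([(495,45,130,-13),(460.4,-150.5,110,-26)])
E
```

```text
time: 18.8
tcp_pos: [530.9, 241.8, 23.9]
eef_rot: [0.0, 0.708, 0.706, -0.001]
contact_force: [0.7, 0.0, -0.4]
gripper_width: 0.341
gripper_force: 44.8
time: 19.3
tcp_pos: [530.6, 243.7, 126.1]
eef_rot: [-0.0, 0.707, 0.707, -0.0]
contact_force: [1.0, 0.1, 0.2]
gripper_width: 0.606
gripper_force: 0.0
time: 19.5
tcp_pos: [531.6, 244.1, 126.5]
eef_rot: [0.001, 0.707, 0.707, 0.002]
contact_force: [-0.1, 0.2, 0.7]
gripper_width: 0.65
gripper_force: 0.0
at [531.6 244.1 126.5] closing -0.0 w 0.65 t 19.5
-> [495, 45, 130, np.float64(-13.0)] "tx":-0.498 "ty":-0.091 "tz":-0.01 "rx":0.002 "rz":0.144 | mm 202 rows 5
-> [460.4, -150.5, 110, np.float64(-26.0)] "tx":-0.496 "ty":0.026 "tz":0.05 "rz":0.144 | mm 200 rows 4
```

```bash
python3 -m inch '[{"rx":0,"ry":0,"rz":0.144,"tx":-0.498,"ty":-0.091,"tz":-0.01,"jaw":0.35},{"rx":0,"ry":0,"rz":0.144,"tx":-0.498,"ty":-0.091,"tz":-0.01,"jaw":0.35},{"rx":0,"ry":0,"rz":0.144,"tx":-0.498,"ty":-0.091,"tz":-0.01,"jaw":0.35},{"rx":0,"ry":0,"rz":0.144,"tx":-0.498,"ty":-0.091,"tz":-0.01,"jaw":0.35},{"rx":0,"ry":0,"rz":0.144,"tx":-0.498,"ty":-0.091,"tz":-0.01,"jaw":0.35}]'
python3 -m inch '[{"rx":0,"ry":0,"rz":0.144,"tx":-0.496,"ty":0.026,"tz":0.05,"jaw":0.35},{"rx":0,"ry":0,"rz":0.144,"tx":-0.496,"ty":0.026,"tz":0.05,"jaw":0.35},{"rx":0,"ry":0,"rz":0.144,"tx":-0.496,"ty":0.026,"tz":0.05,"jaw":0.35},{"rx":0,"ry":0,"rz":0.144,"tx":-0.496,"ty":0.026,"tz":0.05,"jaw":0.35},{"rx":0,"ry":0,"rz":0.144,"tx":-0.496,"ty":0.026,"tz":0.05,"jaw":0.35}]'
python3 -m inch '[{"rx":0,"ry":0,"rz":0,"tx":0,"ty":0,"tz":0,"jaw":0.35}]'
python3 - <<'E'
from h import *
im,d=snap('scene');W=cloud('scene',d);houses(W,im);houses(W,im,(440,600,140,280),16)
plan([(460.4,-150.5,11,-26)])
E
```

```text
time: 20.0
tcp_pos: [491.5, 34.9, 127.1]
eef_rot: [0.001, 0.787, 0.617, -0.005]
contact_force: [-0.4, -0.4, -0.3]
gripper_width: 0.652
gripper_force: 0.0
time: 20.5
tcp_pos: [456.1, -160.0, 106.8]
eef_rot: [0.0, 0.852, 0.524, -0.003]
contact_force: [-0.4, 1.6, -0.5]
gripper_width: 0.649
gripper_force: 0.0
time: 20.6
tcp_pos: [458.8, -152.1, 107.6]
eef_rot: [-0.001, 0.849, 0.529, -0.001]
contact_force: [0.7, 1.1, -0.7]
gripper_width: 0.653
gripper_force: 0.0
px [193 227] 261 c [ 459.7 -151.9] LxW 45 36 long-ang 63.5 z [12. 32. 35.]
px [269 242] 87 c [638.1 -73.2] LxW 34 26 long-ang 1.7 z [12. 14. 21.]
px [254 259] 335 c [ 648.6 -147.2] LxW 46 38 long-ang 53.8 z [12. 35. 44.]
px [288 162] 466 c [499.4 216.3] LxW 106 95 long-ang 89.8 z [20. 41. 58.]
at [ 459.6 -150.2  107.9] closing -25.9 w 0.648 t 20.65
-> [460.4, -150.5, 11, np.float64(-26.0)] "ty":0.003 "tz":0.242 | mm 97 rows 2
```

```bash
python3 -m inch '[{"rx":0,"ry":0,"rz":0,"tx":-0.003,"ty":0.003,"tz":0.08,"jaw":0.35},{"rx":0,"ry":0,"rz":0,"tx":-0.003,"ty":0.003,"tz":0.17,"jaw":0.35},{"rx":0,"ry":0,"rz":0,"tx":-0.003,"ty":0.003,"tz":0.24,"jaw":0.35},{"rx":0,"ry":0,"rz":0,"tx":-0.003,"ty":0.003,"tz":0.24,"jaw":0.35},{"rx":0,"ry":0,"rz":0,"tx":-0.003,"ty":0.003,"tz":0.24,"jaw":1}]'
python3 -m inch '[{"rx":0,"ry":0,"rz":0,"tx":0,"ty":0,"tz":0,"jaw":1},{"rx":0,"ry":0,"rz":0,"tx":0,"ty":0,"tz":0,"jaw":1},{"rx":0,"ry":0,"rz":0,"tx":0,"ty":0,"tz":0,"jaw":1}]'
python3 -m inch '[{"rx":0,"ry":0,"rz":0,"tx":0,"ty":0,"tz":-0.08,"jaw":1},{"rx":0,"ry":0,"rz":0,"tx":0,"ty":0,"tz":-0.18,"jaw":1},{"rx":0,"ry":0,"rz":0,"tx":0,"ty":0,"tz":-0.28,"jaw":1},{"rx":0,"ry":0,"rz":0,"tx":0,"ty":0,"tz":-0.28,"jaw":1}]'
python3 - <<'E'
from h import *
plan([(495,20,125,-12),(530,183,110,0),(530,183,22,0)])
E
```

```text
time: 21.15
tcp_pos: [460.9, -150.6, 12.7]
eef_rot: [-0.001, 0.847, 0.532, 0.0]
contact_force: [0.7, -0.4, 0.0]
gripper_width: 0.493
gripper_force: 0.0
time: 21.45
tcp_pos: [461.3, -152.8, 13.8]
eef_rot: [0.001, 0.848, 0.53, 0.001]
contact_force: [0.6, 0.7, 4.7]
gripper_width: 0.365
gripper_force: 44.9
time: 21.85
tcp_pos: [463.9, -153.7, 129.8]
eef_rot: [0.005, 0.848, 0.53, 0.004]
contact_force: [0.1, -0.6, -0.3]
gripper_width: 0.362
gripper_force: 44.8
at [ 463.9 -153.7  129.8] closing -26.0 w 0.362 t 21.85
-> [495, 20, 125, np.float64(-12.0)] "tx":0.424 "ty":-0.121 "tz":0.011 "rx":0.008 "rz":-0.155 | mm 177 rows 4
-> [530, 183, 110, np.float64(0.0)] "tx":0.417 "tz":0.038 "rz":-0.133 | mm 167 rows 4
-> [530, 183, 22, np.float64(0.0)] "tz":0.22 | mm 88 rows 2
```

```bash
python3 -m inch '[{"rx":0,"ry":0,"rz":-0.04,"tx":0.1,"ty":-0.03,"tz":0,"jaw":1},{"rx":0,"ry":0,"rz":-0.08,"tx":0.22,"ty":-0.06,"tz":0,"jaw":1},{"rx":0,"ry":0,"rz":-0.12,"tx":0.33,"ty":-0.09,"tz":0.01,"jaw":1},{"rx":0,"ry":0,"rz":-0.155,"tx":0.424,"ty":-0.121,"tz":0.011,"jaw":1}]'
python3 -m inch '[{"rx":0,"ry":0,"rz":-0.04,"tx":0.12,"ty":0,"tz":0.01,"jaw":1},{"rx":0,"ry":0,"rz":-0.08,"tx":0.24,"ty":0,"tz":0.02,"jaw":1},{"rx":0,"ry":0,"rz":-0.12,"tx":0.35,"ty":0,"tz":0.03,"jaw":1},{"rx":0,"ry":0,"rz":-0.133,"tx":0.417,"ty":0,"tz":0.038,"jaw":1},{"rx":0,"ry":0,"rz":-0.133,"tx":0.417,"ty":0,"tz":0.038,"jaw":1}]'
python3 -m inch '[{"rx":0,"ry":0,"rz":0,"tx":0,"ty":0,"tz":0,"jaw":1},{"rx":0,"ry":0,"rz":0,"tx":0,"ty":0,"tz":0,"jaw":1}]'
python3 - <<'E'
from h import *
plan([(530,183,23,0)])
im,d=snap('top');print(bot.observe()['gripper_width'])
E
```

```text
time: 22.25
tcp_pos: [491.0, 23.3, 119.9]
eef_rot: [-0.0, 0.776, 0.631, 0.0]
contact_force: [0.4, -0.1, 0.7]
gripper_width: 0.359
gripper_force: 44.8
time: 22.75
tcp_pos: [525.1, 190.2, 104.5]
eef_rot: [-0.002, 0.705, 0.71, 0.002]
contact_force: [0.1, 0.3, 0.6]
gripper_width: 0.362
gripper_force: 44.8
time: 22.95
tcp_pos: [525.5, 181.9, 104.6]
eef_rot: [0.0, 0.708, 0.706, -0.001]
contact_force: [0.3, -1.0, -0.3]
gripper_width: 0.359
gripper_force: 44.8
at [525.5 181.9 104.6] closing -0.2 w 0.359 t 22.95
-> [530, 183, 23, np.float64(0.0)] "tx":0.003 "ty":0.011 "tz":0.204 "rz":-0.002 | mm 82 rows 2
0.3619678898728996
```

```bash
python3 -m inch '[{"rx":0,"ry":0,"rz":0,"tx":0.003,"ty":0.02,"tz":0.06,"jaw":1},{"rx":0,"ry":0,"rz":0,"tx":0.003,"ty":0.02,"tz":0.13,"jaw":1},{"rx":0,"ry":0,"rz":0,"tx":0.003,"ty":0.02,"tz":0.18,"jaw":1},{"rx":0,"ry":0,"rz":0,"tx":0.003,"ty":0.02,"tz":0.202,"jaw":1},{"rx":0,"ry":0,"rz":0,"tx":0.003,"ty":0.02,"tz":0.202,"jaw":1}]'
python3 -m inch '[{"rx":0,"ry":0,"rz":0,"tx":0,"ty":0,"tz":0,"jaw":0.7},{"rx":0,"ry":0,"rz":0,"tx":0,"ty":0,"tz":0,"jaw":0.57},{"rx":0,"ry":0,"rz":0,"tx":0,"ty":0,"tz":-0.05,"jaw":0.57},{"rx":0,"ry":0,"rz":0,"tx":0,"ty":0,"tz":-0.15,"jaw":0.5},{"rx":0,"ry":0,"rz":0,"tx":0,"ty":0,"tz":-0.25,"jaw":0.15}]'
python3 -m inch '[{"rx":0,"ry":0,"rz":0,"tx":0,"ty":0,"tz":0,"jaw":0.15},{"rx":0,"ry":0,"rz":0,"tx":0,"ty":0,"tz":0,"jaw":0.15}]'
python3 - <<'E'
from h import *
plan([(575,70,130,20),(620,-45,120,40),(648.5,-146,115,53)])
E
```

```text
time: 23.5
tcp_pos: [533.6, 183.8, 23.6]
eef_rot: [0.0, 0.708, 0.706, -0.001]
contact_force: [0.8, -0.0, -0.0]
gripper_width: 0.36
gripper_force: 44.8
time: 24.0
tcp_pos: [533.5, 185.3, 125.7]
eef_rot: [-0.0, 0.707, 0.707, -0.0]
contact_force: [0.3, -0.1, -0.5]
gripper_width: 0.652
gripper_force: 0.0
time: 24.2
tcp_pos: [534.6, 185.6, 126.1]
eef_rot: [0.001, 0.707, 0.707, 0.002]
contact_force: [0.4, -0.0, -0.0]
gripper_width: 0.85
gripper_force: 0.0
at [534.6 185.6 126.1] closing -0.0 w 0.85 t 24.2
-> [575, 70, 130, np.float64(20.0)] "tx":-0.289 "ty":0.101 "tz":-0.01 "rx":0.003 "rz":-0.223 | mm 123 rows 3
-> [620, -45, 120, np.float64(40.0)] "tx":-0.309 "ty":0.007 "tz":0.025 "rz":-0.222 | mm 124 rows 3
-> [648.5, -146, 115, np.float64(53.0)] "tx":-0.239 "ty":-0.108 "tz":0.012 "rz":-0.144 | mm 105 rows 3
```

```bash
python3 -m inch '[{"rx":0,"ry":0,"rz":-0.223,"tx":-0.289,"ty":0.101,"tz":-0.01,"jaw":0.15},{"rx":0,"ry":0,"rz":-0.223,"tx":-0.289,"ty":0.101,"tz":-0.01,"jaw":0.15},{"rx":0,"ry":0,"rz":-0.223,"tx":-0.289,"ty":0.101,"tz":-0.01,"jaw":0.15}]'
python3 -m inch '[{"rx":0,"ry":0,"rz":-0.222,"tx":-0.309,"ty":0.007,"tz":0.025,"jaw":0.15},{"rx":0,"ry":0,"rz":-0.222,"tx":-0.309,"ty":0.007,"tz":0.025,"jaw":0.15},{"rx":0,"ry":0,"rz":-0.222,"tx":-0.309,"ty":0.007,"tz":0.025,"jaw":0.15}]'
python3 -m inch '[{"rx":0,"ry":0,"rz":-0.144,"tx":-0.239,"ty":-0.108,"tz":0.012,"jaw":0.15},{"rx":0,"ry":0,"rz":-0.144,"tx":-0.239,"ty":-0.108,"tz":0.012,"jaw":0.15},{"rx":0,"ry":0,"rz":-0.144,"tx":-0.239,"ty":-0.108,"tz":0.012,"jaw":0.15},{"rx":0,"ry":0,"rz":-0.144,"tx":-0.239,"ty":-0.108,"tz":0.012,"jaw":0.15},{"rx":0,"ry":0,"rz":-0.144,"tx":-0.239,"ty":-0.108,"tz":0.012,"jaw":0.15}]'
python3 - <<'E'
from h import *
im,d=snap('scene','s2.png');W=cloud('scene',d);houses(W,im);houses(W,im,(440,600,140,280),16)
plan([(648.5,-146,10,53)])
E
```

```text
time: 24.5
tcp_pos: [574.7, 62.7, 126.5]
eef_rot: [0.001, 0.575, 0.818, -0.003]
contact_force: [-0.5, 0.3, -1.1]
gripper_width: 0.848
gripper_force: 0.0
time: 24.8
tcp_pos: [619.0, -53.1, 115.7]
eef_rot: [-0.001, 0.424, 0.906, -0.003]
contact_force: [-0.7, -0.5, 0.2]
gripper_width: 0.85
gripper_force: 0.0
time: 25.3
tcp_pos: [646.7, -144.4, 112.5]
eef_rot: [-0.001, 0.317, 0.949, 0.001]
contact_force: [-0.7, 1.3, -0.9]
gripper_width: 0.849
gripper_force: 0.0
px [269 242] 93 c [637.5 -71.7] LxW 34 30 long-ang 4.2 z [12. 14. 20.]
px [254 259] 341 c [ 648.  -146.6] LxW 46 39 long-ang 52.9 z [12. 35. 43.]
px [289 165] 552 c [502.3 214.8] LxW 115 96 long-ang -86.5 z [20. 41. 57.]
at [ 646.9 -143.5  113. ] closing 53.2 w 0.853 t 25.35
-> [648.5, -146, 10, np.float64(53.0)] "tx":-0.007 "ty":-0.003 "tz":0.258 "rz":0.002 | mm 103 rows 3
```

View pics/s2.png

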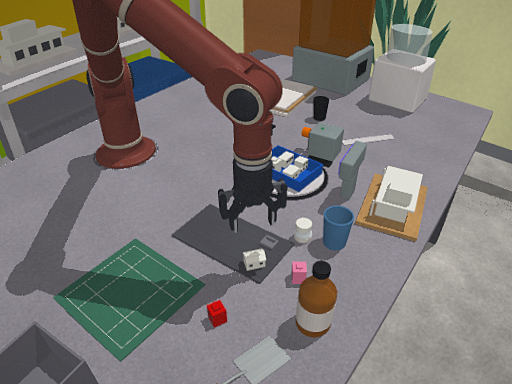

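Four houses stand in the tray near (290,163). The gable is at (254,259) under the hand, which is aligned along its length, so I'll grasp it by the flat end walls.

```bash
python3 -m inch '[{"rx":0,"ry":0,"rz":0,"tx":-0.007,"ty":-0.003,"tz":0.09,"jaw":0.2},{"rx":0,"ry":0,"rz":0,"tx":-0.007,"ty":-0.003,"tz":0.18,"jaw":0.2},{"rx":0,"ry":0,"rz":0,"tx":-0.007,"ty":-0.003,"tz":0.252,"jaw":0.2},{"rx":0,"ry":0,"rz":0,"tx":-0.007,"ty":-0.003,"tz":0.252,"jaw":0.2},{"rx":0,"ry":0,"rz":0,"tx":-0.007,"ty":-0.003,"tz":0.252,"jaw":1}]'
python3 -m inch '[{"rx":0,"ry":0,"rz":0,"tx":0,"ty":0,"tz":0,"jaw":1},{"rx":0,"ry":0,"rz":0,"tx":0,"ty":0,"tz":0,"jaw":1},{"rx":0,"ry":0,"rz":0,"tx":0,"ty":0,"tz":0,"jaw":1}]'
python3 -m inch '[{"rx":0,"ry":0,"rz":0,"tx":0,"ty":0,"tz":-0.08,"jaw":1},{"rx":0,"ry":0,"rz":0,"tx":0,"ty":0,"tz":-0.18,"jaw":1},{"rx":0,"ry":0,"rz":0,"tx":0,"ty":0,"tz":-0.28,"jaw":1},{"rx":0,"ry":0,"rz":0,"tx":0,"ty":0,"tz":-0.28,"jaw":1}]'
python3 - <<'E'
from h import *
plan([(622,-30,125,65),(600,90,120,78),(581,212,110,90),(581,212,24,90)])
E
```

```text
time: 25.85
tcp_pos: [649.3, -146.9, 13.1]
eef_rot: [-0.0, 0.316, 0.949, 0.001]
contact_force: [0.5, 0.6, 1.0]
gripper_width: 0.653
gripper_force: 0.0
time: 26.15
tcp_pos: [650.6, -148.6, 14.9]
eef_rot: [0.002, 0.317, 0.948, 0.001]
contact_force: [-0.7, 1.2, 6.3]
gripper_width: 0.503
gripper_force: 47.3
time: 26.55
tcp_pos: [653.3, -148.8, 132.0]
eef_rot: [0.007, 0.318, 0.948, 0.002]
contact_force: [0.9, 0.4, -0.4]
gripper_width: 0.506
gripper_force: 46.7
at [ 653.3 -148.8  132. ] closing 52.9 w 0.506 t 26.55
-> [622, -30, 125, np.float64(65.0)] "tx":0.242 "ty":0.19 "tz":0.016 "rx":0.004 "ry":0.008 "rz":-0.134 | mm 123 rows 3
-> [600, 90, 120, np.float64(78.0)] "tx":0.177 "ty":0.249 "tz":0.012 "rz":-0.144 | mm 122 rows 3
-> [581, 212, 110, np.float64(90.0)] "tx":0.11 "ty":0.288 "tz":0.025 "rz":-0.133 | mm 124 rows 3
-> [581, 212, 24, np.float64(90.0)] "tz":0.215 | mm 86 rows 2
```

```bash
python3 -m inch '[{"rx":0,"ry":0,"rz":-0.04,"tx":0.08,"ty":0.06,"tz":0,"jaw":1},{"rx":0,"ry":0,"rz":-0.09,"tx":0.17,"ty":0.13,"tz":0.01,"jaw":1},{"rx":0,"ry":0,"rz":-0.134,"tx":0.242,"ty":0.19,"tz":0.016,"jaw":1}]'
python3 -m inch '[{"rx":0,"ry":0,"rz":-0.05,"tx":0.06,"ty":0.083,"tz":0,"jaw":1},{"rx":0,"ry":0,"rz":-0.1,"tx":0.12,"ty":0.166,"tz":0.01,"jaw":1},{"rx":0,"ry":0,"rz":-0.144,"tx":0.177,"ty":0.249,"tz":0.012,"jaw":1}]'
python3 -m inch '[{"rx":0,"ry":0,"rz":-0.05,"tx":0.037,"ty":0.096,"tz":0.01,"jaw":1},{"rx":0,"ry":0,"rz":-0.09,"tx":0.074,"ty":0.19,"tz":0.02,"jaw":1},{"rx":0,"ry":0,"rz":-0.133,"tx":0.11,"ty":0.288,"tz":0.025,"jaw":1},{"rx":0,"ry":0,"rz":-0.133,"tx":0.11,"ty":0.288,"tz":0.025,"jaw":1},{"rx":0,"ry":0,"rz":-0.133,"tx":0.11,"ty":0.288,"tz":0.025,"jaw":1}]'
python3 -m inch '[{"rx":0,"ry":0,"rz":0,"tx":0,"ty":0,"tz":0,"jaw":1}]'
python3 - <<'E'
from h import *
plan([(582,212,24,90)])
E
```

```text
time: 26.85
tcp_pos: [616.2, -28.2, 118.1]
eef_rot: [-0.0, 0.214, 0.977, 0.0]
contact_force: [-1.8, 0.5, -0.8]
gripper_width: 0.507
gripper_force: 46.7
time: 27.15
tcp_pos: [594.3, 90.9, 112.9]
eef_rot: [-0.0, 0.103, 0.995, -0.0]
contact_force: [0.1, -0.4, -0.5]
gripper_width: 0.507
gripper_force: 46.7
time: 27.65
tcp_pos: [575.5, 213.0, 103.2]
eef_rot: [-0.0, -0.001, 1.0, -0.0]
contact_force: [-0.5, -0.6, -0.5]
gripper_width: 0.504
gripper_force: 46.7
time: 27.75
tcp_pos: [576.7, 209.8, 102.9]
eef_rot: [-0.0, 0.001, 1.0, -0.001]
contact_force: [-0.4, -0.4, -0.5]
gripper_width: 0.506
gripper_force: 46.7
at [576.7 209.8 102.9] closing 89.8 w 0.506 t 27.75
-> [582, 212, 24, np.float64(90.0)] "tx":-0.013 "ty":0.006 "tz":0.197 "rz":-0.002 | mm 79 rows 2
```

```bash
python3 -m inch '[{"rx":0,"ry":0,"rz":0,"tx":-0.013,"ty":0.006,"tz":0.06,"jaw":1},{"rx":0,"ry":0,"rz":0,"tx":-0.013,"ty":0.006,"tz":0.13,"jaw":1},{"rx":0,"ry":0,"rz":0,"tx":-0.013,"ty":0.006,"tz":0.18,"jaw":1},{"rx":0,"ry":0,"rz":0,"tx":-0.013,"ty":0.006,"tz":0.197,"jaw":1},{"rx":0,"ry":0,"rz":0,"tx":-0.013,"ty":0.006,"tz":0.197,"jaw":1}]'
python3 -m inch '[{"rx":0,"ry":0,"rz":0,"tx":0,"ty":0,"tz":0,"jaw":0.6},{"rx":0,"ry":0,"rz":0,"tx":0,"ty":0,"tz":0,"jaw":0.4},{"rx":0,"ry":0,"rz":0,"tx":0,"ty":0,"tz":-0.05,"jaw":0.4},{"rx":0,"ry":0,"rz":0,"tx":0,"ty":0,"tz":-0.15,"jaw":0.4},{"rx":0,"ry":0,"rz":0,"tx":0,"ty":0,"tz":-0.25,"jaw":0.15}]'
python3 -m inch '[{"rx":0,"ry":0,"rz":0,"tx":0,"ty":0,"tz":-0.12,"jaw":0.15},{"rx":0,"ry":0,"rz":0,"tx":0,"ty":0,"tz":-0.12,"jaw":0.15}]'
python3 - <<'E'
from h import *
# knob grip point, closing along station y (97 deg)
plan([(520,290,175,95),(470.5,379,160,97.3),(470.5,379,41,97.3)])
im,d=snap('scene');c=cv2.resize(im[100:220,230:360],None,fx=4,fy=4,interpolation=cv2.INTER_CUBIC);cv2.imwrite('pics/c3.png',c[:,:,::-1])
E
```

```text
time: 28.25
tcp_pos: [597.9, 212.4, 39.0]
eef_rot: [0.018, 0.003, 1.0, 0.0]
contact_force: [8.8, -7.9, 44.5]
gripper_width: 0.508
gripper_force: 76.3
time: 28.75
tcp_pos: [582.0, 211.2, 125.4]
eef_rot: [-0.0, 0.002, 1.0, -0.001]
contact_force: [0.3, 1.6, -0.9]
gripper_width: 0.754
gripper_force: 0.0
time: 28.95
tcp_pos: [585.5, 215.1, 180.0]
eef_rot: [0.006, 0.002, 1.0, 0.003]
contact_force: [0.6, 1.6, 0.1]
gripper_width: 0.853
gripper_force: 0.0
at [585.5 215.1 180. ] closing 89.7 w 0.853 t 28.95
-> [520, 290, 175, np.float64(95.0)] "tx":0.165 "ty":0.186 "tz":0.012 "rx":0.003 "ry":0.008 "rz":-0.059 | mm 100 rows 2
-> [470.5, 379, 160, np.float64(97.3)] "tx":0.104 "ty":0.232 "tz":0.038 "rz":-0.026 | mm 103 rows 3
-> [470.5, 379, 41, np.float64(97.3)] "tz":0.298 | mm 119 rows 3
```

View pics/c3.png

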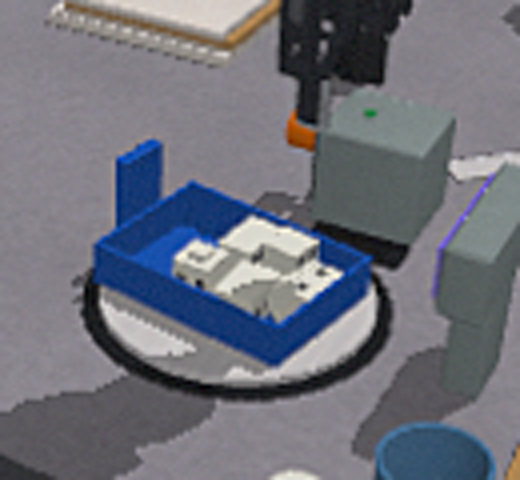

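The gable landing met resistance (44 N, hand pushed off 16 mm), and the crop shows the houses crowded together. I'll move aside and look from above.

```bash
python3 -m inch '[{"rx":0,"ry":0,"rz":-0.059,"tx":0.165,"ty":0.186,"tz":0,"jaw":0.15},{"rx":0,"ry":0,"rz":-0.059,"tx":0.165,"ty":0.186,"tz":0,"jaw":0.15},{"rx":0,"ry":0,"rz":-0.059,"tx":0.165,"ty":0.186,"tz":0,"jaw":0.15}]'
python3 -m inch '[{"rx":0,"ry":0,"rz":-0.026,"tx":0.104,"ty":0.232,"tz":0,"jaw":0.15},{"rx":0,"ry":0,"rz":-0.026,"tx":0.104,"ty":0.232,"tz":0,"jaw":0.15},{"rx":0,"ry":0,"rz":-0.026,"tx":0.104,"ty":0.232,"tz":0,"jaw":0.15},{"rx":0,"ry":0,"rz":-0.026,"tx":0.104,"ty":0.232,"tz":0,"jaw":0.15}]'
cat >> h.py <<'E'
def topcheck(name,box=(380,700,50,400),crop=(130,270,110,260)):
    im,d=snap('top');W=cloud('top',d);p=trayfit(W,im,box)
    rim=p[(p[:,2]>30)&(p[:,2]<52)];hd=p[p[:,2]>75];print('rim',cv2.minAreaRect(rim[:,:2].astype(np.float32)),'handle',hd.mean(0).round(1),len(hd))
    print('rim plane z by corner',[np.median(rim[(np.sign(rim[:,0]-rim[:,0].mean())==a)&(np.sign(rim[:,1]-rim[:,1].mean())==b)][:,2]).round(1) for a in(-1,1) for b in (-1,1)])
    y0,y1,x0,x1=crop;c=cv2.resize(im[y0:y1,x0:x1],None,fx=4,fy=4,interpolation=cv2.INTER_CUBIC);cv2.imwrite('pics/'+name,c[:,:,::-1])
    return im,W
E
python3 - <<'E'
from h import *
topcheck('c4.png');plan([(470.5,379,41,97.3)])
E
```

```text
time: 29.3
tcp_pos: [508.9, 294.5, 172.8]
eef_rot: [-0.002, -0.052, 0.999, 0.002]
contact_force: [0.4, 0.0, 0.6]
gripper_width: 0.849
gripper_force: 0.0
time: 29.7
tcp_pos: [464.6, 377.3, 171.5]
eef_rot: [-0.001, -0.068, 0.998, -0.001]
contact_force: [1.2, -0.0, -0.2]
gripper_width: 0.852
gripper_force: 0.0
rim ((504.25177001953125, 209.76736450195312), (120.24560546875, 174.4283905029297), 86.09188842773438) handle [421.9 214.9  94.9] 77
rim plane z by corner [np.float64(45.0), np.float64(44.2), np.float64(44.6), np.float64(44.8)]
at [466.1 375.5 171.3] closing 97.6 w 0.847 t 29.75
-> [470.5, 379, 41, np.float64(97.3)] "tx":-0.012 "ty":0.008 "tz":0.326 "rx":-0.002 "rz":0.003 | mm 130 rows 3
```

View pics/c4.png

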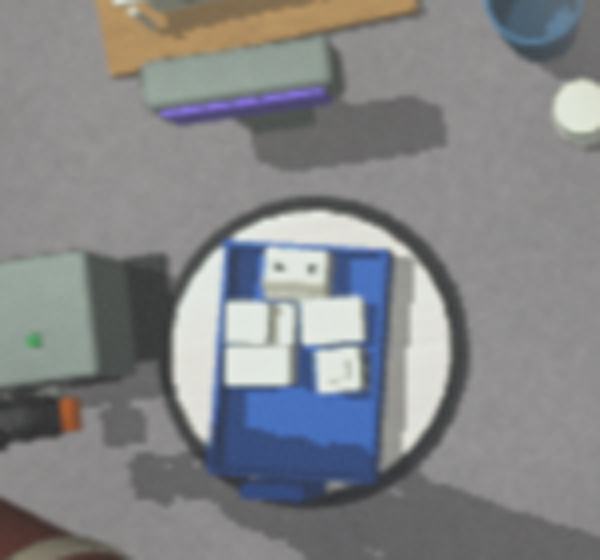

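All five houses are inside the tray, with the gable tipped onto its side at crop (297,268), which the rules allow. The tray is still flat (rim z≈45 at all corners), with its centre about (513,209), some 5 mm from the plate's. The gripper is near the knob (orange at (70,413) in the crop). I'll check the gable height and go down on the knob.

```bash
python3 - <<'E'
from h import *
z=np.load('last_top.npz');W=cloud('top',z['d'])
for n,(u,v) in dict(gable=(297,268),gl=(275,268),gr=(320,268),gb=(297,290),slab=(258,365),terr=(246,322),villa=(333,320),tower=(338,368)).items():
    print(n,W[130+v//4-1:132+v//4,110+u//4-1:112+u//4].reshape(-1,3).mean(0).round(1))
E
python3 -m inch '[{"rx":0,"ry":0,"rz":0.003,"tx":-0.012,"ty":0.008,"tz":0.1,"jaw":0.15},{"rx":0,"ry":0,"rz":0.003,"tx":-0.012,"ty":0.008,"tz":0.2,"jaw":0.15}]'
python3 - <<'E'
from h import *
im,d=snap('scene');c=cv2.resize(im[95:175,260:360],None,fx=6,fy=6,interpolation=cv2.INTER_CUBIC);cv2.imwrite('pics/c5.png',c[:,:,::-1])
W=cloud('scene',d);hsv=cv2.cvtColor(im,cv2.COLOR_RGB2HSV);m=(hsv[...,0]<15)&(hsv[...,1]>150)&(W[...,2]>30)&(W[...,2]<90)&(W[...,0]<520)&(W[...,1]>330)
p=W[m];print('knob',len(p),np.percentile(p,[3,50,97],axis=0).round(1));plan([(470.5,379,41,97.3)])
E
```

```text
gable [574.  210.6  44.9]
gl [574.2 228.1  45.7]
gr [573.8 193.   45.2]
gb [559.5 210.9  43.2]
slab [504.7 239.8  43.2]
terr [536.7 248.5  44.6]
villa [536.  184.8  41.2]
tower [500.8 178.2  59.8]
time: 29.95
tcp_pos: [473.3, 379.0, 91.9]
eef_rot: [0.002, -0.061, 0.998, -0.0]
contact_force: [0.6, -0.5, -1.1]
gripper_width: 0.849
gripper_force: 0.0
knob 535 [[-504.1  362.6   32.6]
 [-295.9 1297.7   61.6]
 [ 478.5 1308.8   86.6]]
at [469.8 374.1  84. ] closing 97.1 w 0.853 t 30.0
-> [470.5, 379, 41, np.float64(97.3)] "tx":-0.004 "ty":0.013 "tz":0.107 "rx":-0.006 "ry":-0.005 "rz":-0.003 | mm 43 rows 1
```

View pics/c5.png

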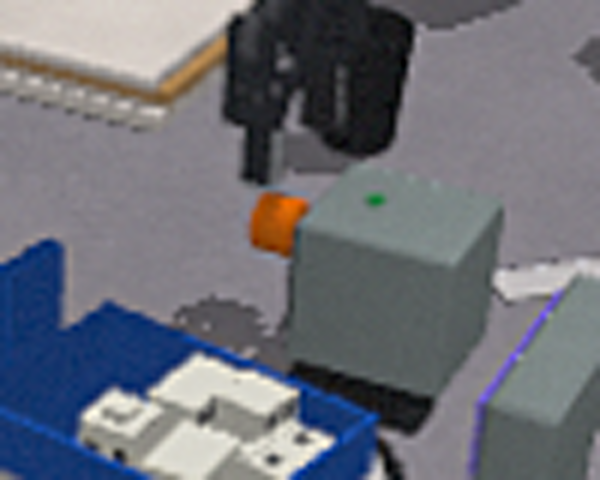

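The gable lies flat (z uniform at 45). The hand is straight above the orange knob at crop (278,222), so I'll settle, lower and pinch it.

```bash
python3 -m inch '[{"rx":0,"ry":0,"rz":0,"tx":0,"ty":0,"tz":0,"jaw":0.25},{"rx":0,"ry":0,"rz":0,"tx":0,"ty":0,"tz":0,"jaw":0.25}]' 40
python3 - <<'E'
from h import *
plan([(470.5,379,41,97.3)])
E
```

```text
time: 30.2
tcp_pos: [471.2, 380.7, 93.7]
eef_rot: [0.001, -0.063, 0.998, 0.001]
contact_force: [-0.1, 0.7, -0.2]
gripper_width: 0.756
gripper_force: 0.0
at [471.2 380.7  93.7] closing 97.2 w 0.756 t 30.2
-> [470.5, 379, 41, np.float64(97.3)] "tx":0.002 "ty":-0.004 "tz":0.132 | mm 53 rows 2
```

```bash
python3 -m inch '[{"rx":0,"ry":0,"rz":0,"tx":0.002,"ty":0,"tz":0.07,"jaw":0.25},{"rx":0,"ry":0,"rz":0,"tx":0.002,"ty":0,"tz":0.132,"jaw":0.25},{"rx":0,"ry":0,"rz":0,"tx":0.002,"ty":0,"tz":0.132,"jaw":0.25},{"rx":0,"ry":0,"rz":0,"tx":0.002,"ty":0,"tz":0.132,"jaw":0.25}]'
python3 -m inch '[{"rx":0,"ry":0,"rz":0,"tx":0,"ty":0,"tz":0,"jaw":1},{"rx":0,"ry":0,"rz":0,"tx":0,"ty":0,"tz":0,"jaw":1},{"rx":0,"ry":0,"rz":0,"tx":0,"ty":0,"tz":0,"jaw":1},{"rx":0,"ry":0,"rz":0,"tx":0,"ty":0,"tz":0,"jaw":1}]'
python3 -c "
from h import *
o=bot.observe();x,y,z=o['tcp_pos'];plan([(x-22*.992,y-22*.127,z,97.3)]);print(o['contact_force'])"
```

```text
time: 30.6
tcp_pos: [470.0, 381.8, 41.7]
eef_rot: [0.001, -0.064, 0.998, 0.001]
contact_force: [-0.5, 0.7, 1.0]
gripper_width: 0.749
gripper_force: 0.0
time: 31.0
tcp_pos: [470.4, 377.9, 41.5]
eef_rot: [0.001, -0.063, 0.998, -0.003]
contact_force: [-0.5, -6.0, 7.6]
gripper_width: 0.363
gripper_force: 38.9
at [470.4 377.9  41.5] closing 97.3 w 0.363 t 31.0
-> [np.float64(448.61696244685555), np.float64(375.1089197822662), np.float64(41.546672544446054), np.float64(97.3)] "tx":0.055 "rx":-0.004 | mm 22 rows 1
[-0.45117288 -5.99982431  7.60046377]
```

```bash
python3 -m inch '[{"rx":0,"ry":0,"rz":0,"tx":0.02,"ty":-0.005,"tz":0,"jaw":1},{"rx":0,"ry":0,"rz":0,"tx":0.04,"ty":-0.008,"tz":0,"jaw":1},{"rx":0,"ry":0,"rz":0,"tx":0.052,"ty":-0.008,"tz":0,"jaw":1},{"rx":0,"ry":0,"rz":0,"tx":0.052,"ty":-0.008,"tz":0,"jaw":1},{"rx":0,"ry":0,"rz":0,"tx":0.052,"ty":-0.008,"tz":0,"jaw":1}]'
python3 -c "
from h import *
im,d=snap('scene');c=cv2.resize(im[95:215,240:360],None,fx=5,fy=5,interpolation=cv2.INTER_CUBIC);cv2.imwrite('pics/c6.png',c[:,:,::-1])
o=bot.observe();print(o['tcp_pos'],o['contact_force'],o['time'])"
```

```text
time: 31.5
tcp_pos: [450.6, 375.4, 41.5]
eef_rot: [0.002, -0.064, 0.998, 0.0]
contact_force: [2.9, -2.1, 6.7]
gripper_width: 0.358
gripper_force: 39.8
[450.5785958  375.31888532  41.5321146 ] [ 3.18724349 -1.75623563  6.01503372] 31.55
```

View pics/c6.png

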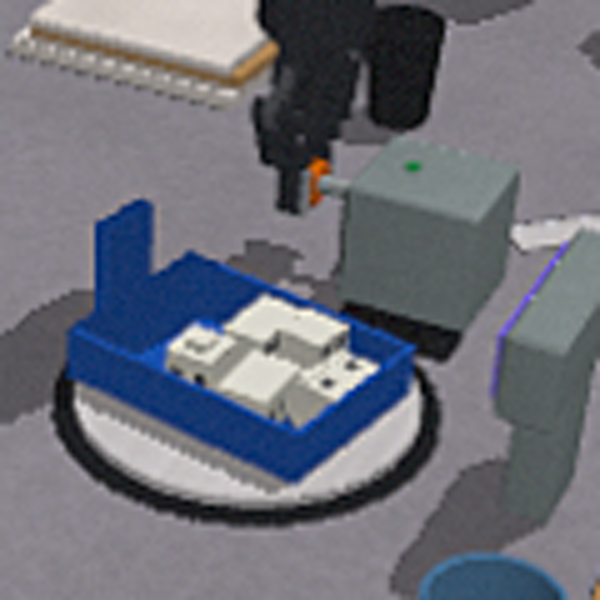

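The knob is drawn out, with its stem visible at crop (335,186) and the tray undisturbed. I'll tug slightly to seat it at the stop and wait about 5 s.

```bash
python3 -m inch '[{"rx":0,"ry":0,"rz":0,"tx":0.004,"ty":0,"tz":0,"jaw":1},{"rx":0,"ry":0,"rz":0,"tx":0.004,"ty":0,"tz":0,"jaw":1},{"rx":0,"ry":0,"rz":0,"tx":0.004,"ty":0,"tz":0,"jaw":1},{"rx":0,"ry":0,"rz":0,"tx":0.004,"ty":0,"tz":0,"jaw":1},{"rx":0,"ry":0,"rz":0,"tx":0.004,"ty":0,"tz":0,"jaw":1}]'
for i in 1 2 3 4 5 6 7 8 9 10; do python3 -m inch '[{"rx":0,"ry":0,"rz":0,"tx":0,"ty":0,"tz":0,"jaw":1},{"rx":0,"ry":0,"rz":0,"tx":0,"ty":0,"tz":0,"jaw":1},{"rx":0,"ry":0,"rz":0,"tx":0,"ty":0,"tz":0,"jaw":1},{"rx":0,"ry":0,"rz":0,"tx":0,"ty":0,"tz":0,"jaw":1},{"rx":0,"ry":0,"rz":0,"tx":0,"ty":0,"tz":0,"jaw":1}]' | egrep 'time|tcp|contact'; done | tail -6
python3 -c "
from h import *
topcheck('x.png');o=bot.observe();x,y,z=o['tcp_pos'];plan([(x+23*.992,y+23*.127,z,97.3)])"
```

```text
time: 32.05
tcp_pos: [450.6, 375.3, 41.6]
eef_rot: [0.003, -0.064, 0.998, 0.001]
contact_force: [6.7, -0.9, 5.8]
gripper_width: 0.359
gripper_force: 39.8
time: 36.55
tcp_pos: [450.6, 375.3, 41.6]
contact_force: [6.9, -1.1, 4.9]
time: 37.05
tcp_pos: [450.6, 375.4, 41.6]
contact_force: [6.6, -2.0, 5.3]
rim ((504.067626953125, 209.6857147216797), (121.25761413574219, 174.07595825195312), 85.81437683105469) handle [423.8 206.3  93.2] 47
rim plane z by corner [np.float64(45.5), np.float64(44.3), np.float64(44.7), np.float64(44.8)]
at [450.6 375.4  41.6] closing 97.3 w 0.36 t 37.1
-> [np.float64(473.3967668833432), np.float64(378.29682264085676), np.float64(41.574711066994425), np.float64(97.3)] "tx":-0.058 "ry":0.004 | mm 23 rows 1
```

At the end stop (force up, no motion), 5.5 s on. Push home.

```bash
python3 -m inch '[{"rx":0,"ry":0,"rz":0,"tx":-0.02,"ty":0,"tz":0,"jaw":1},{"rx":0,"ry":0,"rz":0,"tx":-0.04,"ty":0,"tz":0,"jaw":1},{"rx":0,"ry":0,"rz":0,"tx":-0.057,"ty":0,"tz":0,"jaw":1},{"rx":0,"ry":0,"rz":0,"tx":-0.06,"ty":0,"tz":0,"jaw":1},{"rx":0,"ry":0,"rz":0,"tx":-0.06,"ty":0,"tz":0,"jaw":1}]'
python3 -m inch '[{"rx":0,"ry":0,"rz":0,"tx":-0.002,"ty":0,"tz":0,"jaw":1},{"rx":0,"ry":0,"rz":0,"tx":-0.002,"ty":0,"tz":0,"jaw":1},{"rx":0,"ry":0,"rz":0,"tx":-0.002,"ty":0,"tz":0,"jaw":1},{"rx":0,"ry":0,"rz":0,"tx":-0.002,"ty":0,"tz":0,"jaw":1}]'
```

```text
time: 37.6
tcp_pos: [470.4, 377.9, 41.5]
eef_rot: [0.0, -0.064, 0.998, -0.001]
contact_force: [-1.0, -2.4, 9.8]
gripper_width: 0.362
gripper_force: 40.3
time: 38.0
tcp_pos: [470.4, 377.9, 41.5]
eef_rot: [-0.0, -0.064, 0.998, -0.001]
contact_force: [-1.0, -3.5, 9.2]
gripper_width: 0.364
gripper_force: 40.2
```

```bash
python3 -m inch '[{"rx":0,"ry":0,"rz":0,"tx":0,"ty":0,"tz":0,"jaw":0.3},{"rx":0,"ry":0,"rz":0,"tx":0,"ty":0,"tz":0,"jaw":0.3},{"rx":0,"ry":0,"rz":0,"tx":0,"ty":0,"tz":0,"jaw":0.3},{"rx":0,"ry":0,"rz":0,"tx":0,"ty":0,"tz":-0.1,"jaw":0.3},{"rx":0,"ry":0,"rz":0,"tx":0,"ty":0,"tz":-0.2,"jaw":0.3}]'
python3 -m inch '[{"rx":0,"ry":0,"rz":0,"tx":0,"ty":0,"tz":-0.12,"jaw":0.3},{"rx":0,"ry":0,"rz":0,"tx":0,"ty":0,"tz":-0.12,"jaw":0.3},{"rx":0,"ry":0,"rz":0,"tx":0,"ty":0,"tz":-0.12,"jaw":0.3}]' 120
python3 - <<'E'
from h import *
im,d=snap('scene');W=cloud('scene',d);p=trayfit(W,im,(380,700,50,330));hd=p[p[:,2]>70];r=cv2.minAreaRect(hd[:,:2].astype(np.float32));print('scene handle',r,hd.mean(0))
hsv=cv2.cvtColor(im,cv2.COLOR_RGB2HSV);m=(hsv[...,0]<15)&(hsv[...,1]>150)&(W[...,2]>30)&(W[...,2]<90)&(abs(W[...,0]-470)<60)&(abs(W[...,1]-378)<60)
p=W[m];print('knob',np.percentile(p,[3,50,97],axis=0).round(1).tolist())
im,W=topcheck('c7.png');p=trayfit(W,im,(380,480,150,270));hd=p[p[:,2]>85];print('top handle',cv2.minAreaRect(hd[:,:2].astype(np.float32)))
plan([(422,215,160,-4)])
E
```

```text
time: 38.5
tcp_pos: [470.8, 377.6, 119.1]
eef_rot: [-0.002, -0.064, 0.998, -0.001]
contact_force: [1.4, 0.6, -0.4]
gripper_width: 0.705
gripper_force: 0.0
time: 38.8
tcp_pos: [471.9, 378.8, 168.8]
eef_rot: [0.001, -0.064, 0.998, 0.001]
contact_force: [0.1, 0.2, -0.3]
gripper_width: 0.701
gripper_force: 0.0
scene handle ((548.2611083984375, 180.6314697265625), (49.31218338012695, 284.4804382324219), 76.20069122314453) [429.83025672 208.29137274  86.2570437 ]
knob [[461.1, 358.9, 51.5], [472.9, 364.8, 68.0], [483.2, 377.9, 76.6]]
rim ((504.2841796875, 209.91738891601562), (120.63519287109375, 174.77377319335938), 86.15983581542969) handle [422.  214.5  94.7] 78
rim plane z by corner [np.float64(44.5), np.float64(44.1), np.float64(44.5), np.float64(44.9)]
top handle ((418.41864013671875, 215.57931518554688), (44.06650161743164, 10.788668632507324), 87.3916244506836)
at [471.3 377.2 166.4] closing 97.3 w 0.701 t 38.9
-> [422, 215, 160, np.float64(176.0)] "tx":0.174 "ty":-0.386 "tz":0.017 "ry":-0.002 "rz":-0.874 | mm 170 rows 10
```

View pics/c7.png

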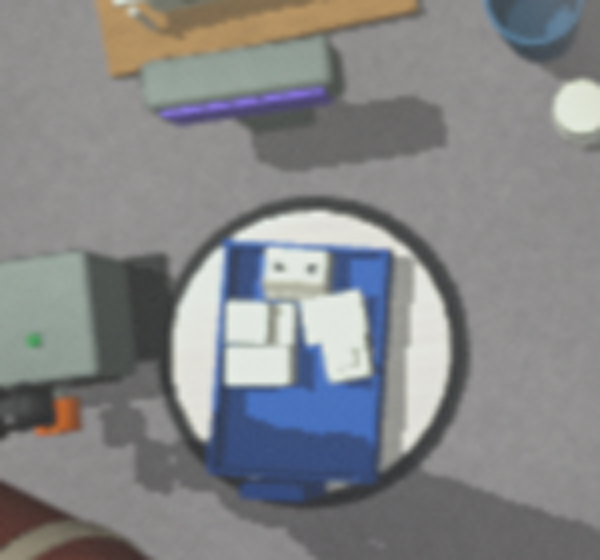

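The knob is home (head x 461–483, as at the start). The tray is flat with all five houses; villa and tower were nudged, crop (335,340), but are still inside. Next I'll fetch the tray handle, unwinding the wrist to closing ≈ −4° so the return stays in joint range.

```bash
python3 - <<'E'
from h import *
plan([(445,300,165,63),(418,240,165,29),(418,215,160,-4)])
z=np.load('last_top.npz');W=cloud('top',z['d']);hsv=cv2.cvtColor(z['im'],cv2.COLOR_RGB2HSV)
m=(hsv[...,0]>65)&(hsv[...,0]<90)&(hsv[...,1]>70)&(W[...,2]<30)&(W[...,1]<-200);print(cv2.minAreaRect(W[m][:,:2].astype(np.float32)),np.median(W[m],axis=0))
print(bot.observe()['qpos'].round(2))
E
```

```text
at [471.3 377.2 166.4] closing 97.3 w 0.701 t 38.9
-> [445, 300, 165, np.float64(63.0)] "tx":0.09 "ty":-0.183 "tz":0.004 "rx":-0.002 "rz":0.382 | mm 82 rows 4
-> [418, 240, 165, np.float64(29.0)] "tx":-0.008 "ty":-0.164 "rz":0.378 | mm 66 rows 4
-> [418, 215, 160, np.float64(-4.0)] "tx":-0.055 "ty":-0.03 "tz":0.012 "rz":0.367 | mm 25 rows 4
((475.9482727050781, -373.5469970703125), (237.21255493164062, 235.83106994628906), 89.36124420166016) [ 471.49579053 -375.66335771    2.77551799]
[-0.24  0.74 -0.82  1.63  0.6   1.05  0.45]
```

```bash
python3 -m inch '[{"rx":0,"ry":0,"rz":0.382,"tx":0.09,"ty":-0.183,"tz":0,"jaw":0.3},{"rx":0,"ry":0,"rz":0.382,"tx":0.09,"ty":-0.183,"tz":0,"jaw":0.3},{"rx":0,"ry":0,"rz":0.382,"tx":0.09,"ty":-0.183,"tz":0,"jaw":0.3},{"rx":0,"ry":0,"rz":0.382,"tx":0.09,"ty":-0.183,"tz":0,"jaw":0.3}]'
python3 -m inch '[{"rx":0,"ry":0,"rz":0.378,"tx":-0.008,"ty":-0.164,"tz":0,"jaw":0.3},{"rx":0,"ry":0,"rz":0.378,"tx":-0.008,"ty":-0.164,"tz":0,"jaw":0.3},{"rx":0,"ry":0,"rz":0.378,"tx":-0.008,"ty":-0.164,"tz":0,"jaw":0.3},{"rx":0,"ry":0,"rz":0.378,"tx":-0.008,"ty":-0.164,"tz":0,"jaw":0.3}]'
python3 -m inch '[{"rx":0,"ry":0,"rz":0.367,"tx":-0.055,"ty":-0.03,"tz":0,"jaw":0.3},{"rx":0,"ry":0,"rz":0.367,"tx":-0.055,"ty":-0.03,"tz":0,"jaw":0.3},{"rx":0,"ry":0,"rz":0.367,"tx":-0.055,"ty":-0.03,"tz":0,"jaw":0.3},{"rx":0,"ry":0,"rz":0.367,"tx":-0.055,"ty":-0.03,"tz":0,"jaw":0.3},{"rx":0,"ry":0,"rz":0.367,"tx":-0.055,"ty":-0.03,"tz":0,"jaw":0.3}]'
python3 -m inch '[{"rx":0,"ry":0,"rz":0,"tx":0,"ty":0,"tz":0,"jaw":0.3},{"rx":0,"ry":0,"rz":0,"tx":0,"ty":0,"tz":0,"jaw":0.3}]'
python3 -c "
from h import *
plan([(418.5,215,58,-4)]);print(bot.observe()['qpos'].round(2))"
```

```text
time: 39.3
tcp_pos: [444.8, 298.5, 166.0]
eef_rot: [-0.001, 0.238, 0.971, -0.002]
contact_force: [0.3, -0.3, 0.1]
gripper_width: 0.698
gripper_force: 0.0
time: 39.7
tcp_pos: [417.6, 239.4, 166.3]
eef_rot: [-0.001, 0.511, 0.86, -0.002]
contact_force: [-0.5, -0.3, -0.5]
gripper_width: 0.7
gripper_force: 0.0
time: 40.2
tcp_pos: [417.8, 215.4, 166.4]
eef_rot: [-0.0, 0.732, 0.682, -0.002]
contact_force: [-0.1, -0.1, 0.2]
gripper_width: 0.703
gripper_force: 0.0
time: 40.4
tcp_pos: [418.3, 215.8, 167.1]
eef_rot: [-0.0, 0.731, 0.682, -0.001]
contact_force: [0.7, 0.2, -0.3]
gripper_width: 0.7
gripper_force: 0.0
at [418.3 215.8 167.1] closing -4.0 w 0.7 t 40.4
-> [418.5, 215, 58, np.float64(-4.0)] "tx":-0.002 "tz":0.273 | mm 109 rows 3
[-0.25  0.45 -0.39  2.    0.25  0.74 -0.85]
```

```bash
python3 -m inch '[{"rx":0,"ry":0,"rz":0,"tx":0,"ty":0,"tz":0.09,"jaw":0.3},{"rx":0,"ry":0,"rz":0,"tx":0,"ty":0,"tz":0.18,"jaw":0.3},{"rx":0,"ry":0,"rz":0,"tx":0,"ty":0,"tz":0.26,"jaw":0.3},{"rx":0,"ry":0,"rz":0,"tx":0,"ty":0,"tz":0.276,"jaw":0.3},{"rx":0,"ry":0,"rz":0,"tx":0,"ty":0,"tz":0.276,"jaw":0.6}]' 40
python3 -m inch '[{"rx":0,"ry":0,"rz":0,"tx":0,"ty":0,"tz":0,"jaw":0.7},{"rx":0,"ry":0,"rz":0,"tx":0,"ty":0,"tz":0,"jaw":0.8},{"rx":0,"ry":0,"rz":0,"tx":0,"ty":0,"tz":0,"jaw":0.9},{"rx":0,"ry":0,"rz":0,"tx":0,"ty":0,"tz":0,"jaw":1},{"rx":0,"ry":0,"rz":0,"tx":0,"ty":0,"tz":0,"jaw":1}]' 60
python3 -m inch '[{"rx":0,"ry":0,"rz":0,"tx":0,"ty":0,"tz":0,"jaw":1},{"rx":0,"ry":0,"rz":0,"tx":0,"ty":0,"tz":0,"jaw":1},{"rx":0,"ry":0,"rz":0,"tx":0,"ty":0,"tz":0,"jaw":1}]' 120
```

```text
time: 40.9
tcp_pos: [418.1, 215.8, 56.7]
eef_rot: [-0.0, 0.732, 0.682, -0.001]
contact_force: [-0.2, 0.4, 0.9]
gripper_width: 0.545
gripper_force: 0.0
time: 41.4
tcp_pos: [419.1, 216.6, 58.8]
eef_rot: [0.0, 0.732, 0.682, 0.001]
contact_force: [-0.7, -0.1, 6.6]
gripper_width: 0.134
gripper_force: 60.0
time: 41.7
tcp_pos: [419.2, 216.6, 59.0]
eef_rot: [0.0, 0.732, 0.682, 0.001]
contact_force: [-1.7, -0.2, 7.6]
gripper_width: 0.13
gripper_force: 117.2
```

Firm on the handle. I'll lift modestly (underside about 55 mm, since only the 26 mm failed print lies underneath) and carry slowly.

```bash
python3 -m inch '[{"rx":0,"ry":0,"rz":0,"tx":0,"ty":0,"tz":-0.01,"jaw":1},{"rx":0,"ry":0,"rz":0,"tx":0,"ty":0,"tz":-0.03,"jaw":1},{"rx":0,"ry":0,"rz":0,"tx":0,"ty":0,"tz":-0.06,"jaw":1},{"rx":0,"ry":0,"rz":0,"tx":0,"ty":0,"tz":-0.09,"jaw":1},{"rx":0,"ry":0,"rz":0,"tx":0,"ty":0,"tz":-0.11,"jaw":1}]'
python3 -m inch '[{"rx":0,"ry":0,"rz":0,"tx":0,"ty":0,"tz":-0.01,"jaw":1},{"rx":0,"ry":0,"rz":0,"tx":0,"ty":0,"tz":-0.01,"jaw":1},{"rx":0,"ry":0,"rz":0,"tx":0,"ty":0,"tz":-0.01,"jaw":1}]'
python3 -c "
from h import *
plan([(432,106,107,-9),(440,0,107,-14),(440,-110,107,-19),(424,-220,107,-25),(398,-327,107,-31)])
im,W=topcheck('c8.png')"
```

```text
time: 42.2
tcp_pos: [418.4, 215.6, 102.1]
eef_rot: [-0.0, 0.732, 0.681, -0.0]
contact_force: [-0.0, 0.7, -5.1]
gripper_width: 0.128
gripper_force: 117.3
time: 42.5
tcp_pos: [418.3, 215.7, 105.0]
eef_rot: [-0.0, 0.732, 0.681, -0.0]
contact_force: [-0.1, -0.0, -4.7]
gripper_width: 0.128
gripper_force: 117.2
at [418.3 215.7 105. ] closing -4.1 w 0.128 t 42.5
-> [432, 106, 107, np.float64(-9.0)] "tx":-0.271 "ty":0.054 "tz":-0.005 "rz":0.055 | mm 111 rows 3
-> [440, 0, 107, np.float64(-14.0)] "tx":-0.259 "ty":0.061 "rz":0.056 | mm 106 rows 3
-> [440, -110, 107, np.float64(-19.0)] "tx":-0.267 "ty":0.067 "rz":0.056 | mm 110 rows 3
-> [424, -220, 107, np.float64(-25.0)] "tx":-0.273 "ty":0.052 "rz":0.067 | mm 111 rows 3
-> [398, -327, 107, np.float64(-31.0)] "tx":-0.27 "ty":0.054 "rz":0.067 | mm 110 rows 3
rim ((0.0, 0.0), (0.0, 0.0), 0.0) handle [501.  196.5  90.5] 281
rim plane z by corner [np.float64(nan), np.float64(nan), np.float64(nan), np.float64(nan)]h.py:45: RuntimeWarning: Mean of empty slice.
  print('rim plane z by corner',[np.median(rim[(np.sign(rim[:,0]-rim[:,0].mean())==a)&(np.sign(rim[:,1]-rim[:,1].mean())==b)][:,2]).round(1) for a in(-1,1) for b in (-1,1)])
  ret = ret.dtype.type(ret / rcount)
  return _methods._mean(a, axis=axis, dtype=dtype,
```

View pics/c8.png

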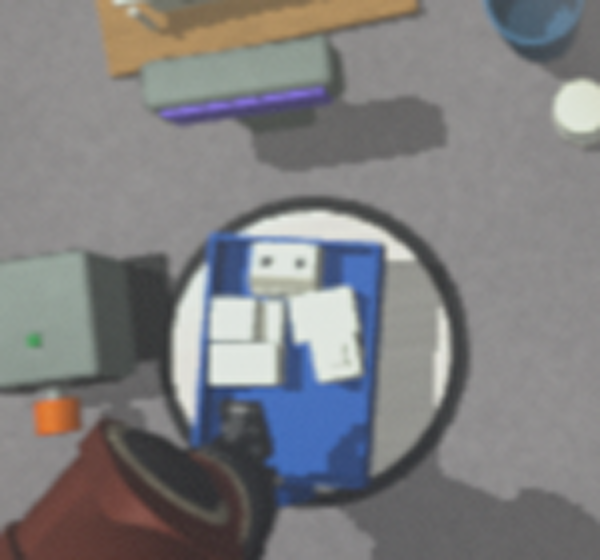

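Tray is lifted, level (rim ≈ 90.5) with all five aboard, and the knob is home at (58,410). Now the carry.

```bash
f='time|tcp|grip'
python3 -m inch '[{"rx":0,"ry":0,"rz":0.006,"tx":-0.03,"ty":0.006,"tz":0,"jaw":1},{"rx":0,"ry":0,"rz":0.016,"tx":-0.08,"ty":0.016,"tz":0,"jaw":1},{"rx":0,"ry":0,"rz":0.028,"tx":-0.14,"ty":0.028,"tz":0,"jaw":1},{"rx":0,"ry":0,"rz":0.042,"tx":-0.205,"ty":0.041,"tz":0,"jaw":1},{"rx":0,"ry":0,"rz":0.055,"tx":-0.271,"ty":0.054,"tz":0,"jaw":1}]' | egrep $f
python3 -m inch '[{"rx":0,"ry":0,"rz":0.012,"tx":-0.055,"ty":0.013,"tz":0,"jaw":1},{"rx":0,"ry":0,"rz":0.024,"tx":-0.11,"ty":0.026,"tz":0,"jaw":1},{"rx":0,"ry":0,"rz":0.036,"tx":-0.16,"ty":0.038,"tz":0,"jaw":1},{"rx":0,"ry":0,"rz":0.046,"tx":-0.21,"ty":0.05,"tz":0,"jaw":1},{"rx":0,"ry":0,"rz":0.056,"tx":-0.259,"ty":0.061,"tz":0,"jaw":1}]' | egrep $f
python3 -m inch '[{"rx":0,"ry":0,"rz":0.012,"tx":-0.053,"ty":0.013,"tz":0,"jaw":1},{"rx":0,"ry":0,"rz":0.024,"tx":-0.107,"ty":0.027,"tz":0,"jaw":1},{"rx":0,"ry":0,"rz":0.036,"tx":-0.16,"ty":0.04,"tz":0,"jaw":1},{"rx":0,"ry":0,"rz":0.046,"tx":-0.214,"ty":0.054,"tz":0,"jaw":1},{"rx":0,"ry":0,"rz":0.056,"tx":-0.267,"ty":0.067,"tz":0,"jaw":1}]' | egrep $f
python3 -c "
from h import *
plan([(424,-220,107,-25),(398,-327,107,-31)])"
```

```text
time: 43.05
tcp_pos: [432.1, 104.2, 105.0]
gripper_width: 0.125
gripper_force: 117.2
time: 43.55
tcp_pos: [439.6, -2.0, 105.0]
gripper_width: 0.119
gripper_force: 117.2
time: 44.05
tcp_pos: [439.2, -112.0, 104.9]
gripper_width: 0.129
gripper_force: 117.2
at [ 439.2 -112.   104.9] closing -19.2 w 0.129 t 44.05
-> [424, -220, 107, np.float64(-25.0)] "tx":-0.268 "ty":0.053 "tz":-0.005 "rz":0.064 | mm 109 rows 3
-> [398, -327, 107, np.float64(-31.0)] "tx":-0.27 "ty":0.054 "rz":0.067 | mm 110 rows 3
```

```bash
f='time|tcp|grip|force'
python3 -m inch '[{"rx":0,"ry":0,"rz":0.012,"tx":-0.053,"ty":0.011,"tz":0,"jaw":1},{"rx":0,"ry":0,"rz":0.025,"tx":-0.107,"ty":0.021,"tz":0,"jaw":1},{"rx":0,"ry":0,"rz":0.038,"tx":-0.16,"ty":0.032,"tz":0,"jaw":1},{"rx":0,"ry":0,"rz":0.051,"tx":-0.214,"ty":0.043,"tz":0,"jaw":1},{"rx":0,"ry":0,"rz":0.064,"tx":-0.268,"ty":0.053,"tz":0,"jaw":1}]' | egrep $f
python3 -m inch '[{"rx":0,"ry":0,"rz":0.017,"tx":-0.07,"ty":0.014,"tz":0,"jaw":1},{"rx":0,"ry":0,"rz":0.035,"tx":-0.14,"ty":0.028,"tz":0,"jaw":1},{"rx":0,"ry":0,"rz":0.05,"tx":-0.2,"ty":0.04,"tz":0,"jaw":1},{"rx":0,"ry":0,"rz":0.06,"tx":-0.245,"ty":0.049,"tz":0,"jaw":1},{"rx":0,"ry":0,"rz":0.067,"tx":-0.27,"ty":0.054,"tz":0,"jaw":1}]' | egrep $f
python3 -m inch '[{"rx":0,"ry":0,"rz":0,"tx":0,"ty":0,"tz":0.01,"jaw":1},{"rx":0,"ry":0,"rz":0,"tx":0,"ty":0,"tz":0.02,"jaw":1},{"rx":0,"ry":0,"rz":0,"tx":0,"ty":0,"tz":0.02,"jaw":1}]' | egrep $f
python3 -c "
from h import *
plan([(398,-327,55,-31)])
im,W=topcheck('c9.png',(330,640,-520,-200),(160,300,320,460))
p=trayfit(W,im,(330,640,-520,-200));q=p[(p[:,2]>64)&(p[:,2]<95)];print(cv2.minAreaRect(q[:,:2].astype(np.float32)),np.percentile(q[:,2],[10,50,90]))"
```

```text
time: 44.55
tcp_pos: [423.6, -219.9, 104.8]
contact_force: [-0.5, -0.6, -4.8]
gripper_width: 0.123
gripper_force: 117.2
time: 45.05
tcp_pos: [396.8, -328.0, 104.6]
contact_force: [-1.0, 0.1, -5.3]
gripper_width: 0.127
gripper_force: 117.2
time: 45.35
tcp_pos: [399.3, -323.1, 96.4]
contact_force: [0.3, 0.5, -4.8]
gripper_width: 0.12
gripper_force: 117.2
at [ 399.3 -323.1   96.4] closing -30.7 w 0.12 t 45.35
-> [398, -327, 55, np.float64(-31.0)] "tx":-0.01 "ty":0.003 "tz":0.104 "rx":-0.002 "rz":0.003 | mm 42 rows 1
rim ((475.3016357421875, -366.98712158203125), (117.19647216796875, 166.61929321289062), 59.500728607177734) handle [ 489.9 -362.8   82.2] 299
rim plane z by corner [np.float64(50.3), np.float64(50.2), np.float64(49.5), np.float64(50.3)]
((471.1134948730469, -365.9090270996094), (121.33203125, 181.73583984375), 59.23738479614258) [67.5414231  79.40403234 83.2928584 ]
```

View pics/c9.png

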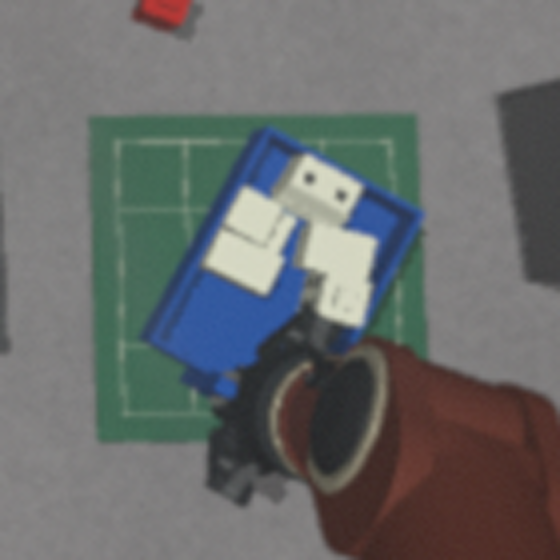

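All five are in the tray above the mat, with the tray centre about (476,-368) against the mat's (476,-374). I'll lower it gently.

```bash
python3 -m inch '[{"rx":0,"ry":0,"rz":0,"tx":-0.008,"ty":0,"tz":0.03,"jaw":1},{"rx":0,"ry":0,"rz":0,"tx":-0.01,"ty":0,"tz":0.06,"jaw":1},{"rx":0,"ry":0,"rz":0,"tx":-0.01,"ty":0,"tz":0.085,"jaw":1},{"rx":0,"ry":0,"rz":0,"tx":-0.01,"ty":0,"tz":0.1,"jaw":1},{"rx":0,"ry":0,"rz":0,"tx":-0.01,"ty":0,"tz":0.106,"jaw":1}]'
python3 -m inch '[{"rx":0,"ry":0,"rz":0,"tx":0,"ty":0,"tz":0.003,"jaw":1},{"rx":0,"ry":0,"rz":0,"tx":0,"ty":0,"tz":0.005,"jaw":1},{"rx":0,"ry":0,"rz":0,"tx":0,"ty":0,"tz":0.005,"jaw":1}]'
```

```text
time: 45.9
tcp_pos: [397.0, -328.2, 53.7]
eef_rot: [-0.001, 0.87, 0.493, -0.0]
contact_force: [-0.6, -0.7, -5.0]
gripper_width: 0.123
gripper_force: 117.1
time: 46.2
tcp_pos: [397.7, -328.8, 53.2]
eef_rot: [0.0, 0.87, 0.493, 0.0]
contact_force: [0.2, 0.3, -3.6]
gripper_width: 0.124
gripper_force: 117.2
```

```bash
python3 -m inch '[{"rx":0,"ry":0,"rz":0,"tx":0,"ty":0,"tz":0.004,"jaw":1},{"rx":0,"ry":0,"rz":0,"tx":0,"ty":0,"tz":0.004,"jaw":1},{"rx":0,"ry":0,"rz":0,"tx":0,"ty":0,"tz":0.004,"jaw":1}]'
python3 -m inch '[{"rx":0,"ry":0,"rz":0,"tx":0,"ty":0,"tz":0,"jaw":0.7},{"rx":0,"ry":0,"rz":0,"tx":0,"ty":0,"tz":0,"jaw":0.5},{"rx":0,"ry":0,"rz":0,"tx":0,"ty":0,"tz":0,"jaw":0.5}]'
python3 -m inch '[{"rx":0,"ry":0,"rz":0,"tx":0,"ty":0,"tz":-0.06,"jaw":0.5},{"rx":0,"ry":0,"rz":0,"tx":0,"ty":0,"tz":-0.16,"jaw":0.5},{"rx":0,"ry":0,"rz":0,"tx":0,"ty":0,"tz":-0.28,"jaw":0.5},{"rx":0,"ry":0,"rz":0,"tx":0,"ty":0,"tz":-0.36,"jaw":0.5}]'
python3 -m inch '[{"rx":0,"ry":0,"rz":0,"tx":0.35,"ty":0,"tz":0,"jaw":0.5},{"rx":0,"ry":0,"rz":0,"tx":0.35,"ty":0,"tz":0,"jaw":0.5},{"rx":0,"ry":0,"rz":0,"tx":0.35,"ty":0,"tz":0,"jaw":0.5},{"rx":0,"ry":0,"rz":0,"tx":0.35,"ty":0,"tz":0,"jaw":0.5},{"rx":0,"ry":0,"rz":0,"tx":0.35,"ty":0,"tz":0,"jaw":0.5}]'
python3 -c "
from h import *
im,W=topcheck('c10.png',(330,640,-520,-200),(160,300,320,460));cv2.imwrite('pics/t10.png',im[:,:,::-1])
print(bot.observe()['tcp_pos'])"
```

```text
time: 46.5
tcp_pos: [397.8, -329.0, 52.0]
eef_rot: [0.001, 0.87, 0.493, 0.0]
contact_force: [-1.8, 0.2, 2.2]
gripper_width: 0.127
gripper_force: 117.8
time: 46.8
tcp_pos: [398.2, -329.1, 51.7]
eef_rot: [0.001, 0.87, 0.493, 0.001]
contact_force: [-0.8, -0.1, 0.2]
gripper_width: 0.499
gripper_force: 0.0
time: 47.2
tcp_pos: [398.6, -329.2, 198.4]
eef_rot: [0.002, 0.87, 0.493, 0.001]
contact_force: [0.5, -0.2, 0.2]
gripper_width: 0.498
gripper_force: 0.0
time: 47.7
tcp_pos: [469.8, -207.7, 195.4]
eef_rot: [0.0, 0.869, 0.494, 0.0]
contact_force: [-0.4, -0.8, 0.0]
gripper_width: 0.501
gripper_force: 0.0
rim ((524.1817016601562, -404.30340576171875), (121.99650573730469, 58.37592315673828), 62.039180755615234) handle [nan nan nan] 0
rim plane z by corner [np.float64(37.1), np.float64(34.3), np.float64(38.3), np.float64(37.0)]
[ 468.96051387 -209.29253437  195.2142885 ]h.py:44: RuntimeWarning: Mean of empty slice.
  rim=p[(p[:,2]>30)&(p[:,2]<52)];hd=p[p[:,2]>75];print('rim',cv2.minAreaRect(rim[:,:2].astype(np.float32)),'handle',hd.mean(0).round(1),len(hd))
  ret = um.true_divide(
```

View pics/t10.png

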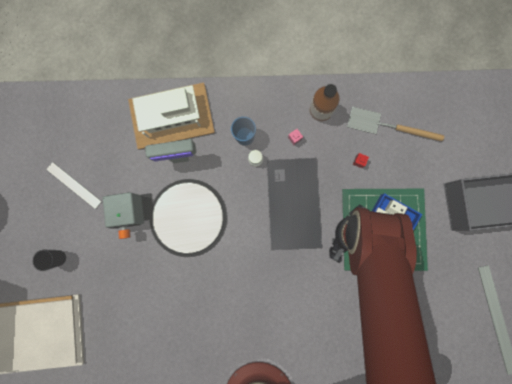

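The build plate is empty, the bystanders are in place and the knob is home at (124,233). The arm hides the tray, so I'll swing it away once more and check.

```bash
python3 -m inch '[{"rx":0,"ry":0,"rz":0,"tx":0.45,"ty":0,"tz":0,"jaw":0.5},{"rx":0,"ry":0,"rz":0,"tx":0.45,"ty":0,"tz":0,"jaw":0.5},{"rx":0,"ry":0,"rz":0,"tx":0.45,"ty":0,"tz":0,"jaw":0.5},{"rx":0,"ry":0,"rz":0,"tx":0.45,"ty":0,"tz":0,"jaw":0.5},{"rx":0,"ry":0,"rz":0,"tx":0.45,"ty":0,"tz":0,"jaw":0.5}]'
python3 -m inch '[{"rx":0,"ry":0,"rz":0,"tx":0,"ty":0,"tz":0,"jaw":0.5},{"rx":0,"ry":0,"rz":0,"tx":0,"ty":0,"tz":0,"jaw":0.5},{"rx":0,"ry":0,"rz":0,"tx":0,"ty":0,"tz":0,"jaw":0.5},{"rx":0,"ry":0,"rz":0,"tx":0,"ty":0,"tz":0,"jaw":0.5}]'
python3 -c "
from h import *
im,W=topcheck('c11.png',(330,640,-520,-200),(160,300,320,460))"
```

```text
time: 48.25
tcp_pos: [563.6, -49.8, 195.4]
eef_rot: [-0.001, 0.869, 0.496, 0.002]
contact_force: [-0.1, 0.4, -0.2]
gripper_width: 0.503
gripper_force: 0.0
time: 48.65
tcp_pos: [561.3, -55.9, 195.4]
eef_rot: [0.0, 0.871, 0.492, -0.0]
contact_force: [0.3, 0.4, -0.6]
gripper_width: 0.505
gripper_force: 0.0
rim ((469.780029296875, -372.5436706542969), (121.50167846679688, 182.7646484375), 58.97686767578125) handle [ 397.3 -326.9   88.5] 82
rim plane z by corner [np.float64(36.4), np.float64(38.2), np.float64(36.7), np.float64(36.5)]
```

View pics/c11.png

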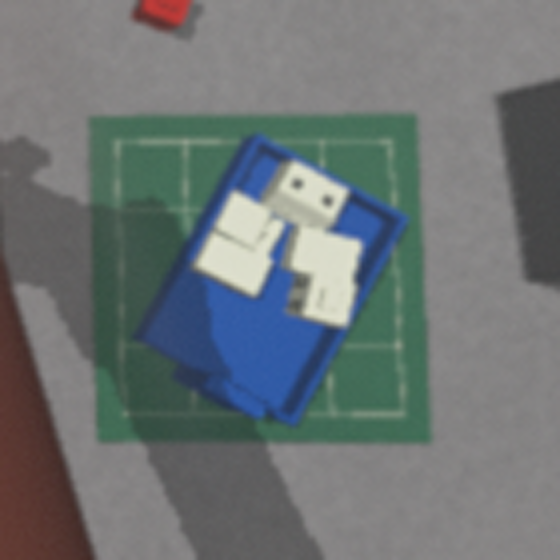

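The tray stands flat on the mat, with its centre about (475,-375) and a few mm off the mat's. All five houses are inside, at crop (307,190), (240,220), (232,262), (325,250) and (325,300). Handing in.

```bash
python3 -c "
from cell import bot
print(bot.job_done())"
```

```text
the job is handed in; nothing more can be done
None
```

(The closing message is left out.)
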